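Check a return spring on the dead-weight spring tester

TASK

Check the spring that stands on the spring tester: swing the weighted arm down onto it without letting it drop or pressing on it, let go so that the arm's weight alone loads the spring, then swing the arm back up to its rest and see where its pointer has left the drag pointer on the scale (leave that to the arm, do not touch it). If the drag pointer stayed above the index the spring is good: stand it upright in the shallow wooden tray; if it was pushed below the index, put the spring in the deep scrap bin. Leave the other spring, waiting on its board, where it is, and do not knock about the things around the tester.

Things in the scene. Friction and masses are not known exactly. Their poses are not given: they have to be found in the camera images.
- tester: fixed spring tester: grey bed plate 320 x 160 x 12 mm with a round seat (68 mm across) for the spring. Pivot cheeks (172 mm high, 58 mm apart outside) stand 110 mm behind the seat. Origin on the table under the seat's centre; x from seat to pivot, away from the robot; y left; z up
- tester_seat (a point): centre of the seat's top, 18 mm above the table; the spring under test stands here, under the raised arm
- tester_pivot (a point): centre of the arm's pivot, 110 mm along the tester's x from the seat's centre, 95 mm above the table; its axis is the tester's y. The arm is a blue 25 mm square tube, 235 mm long from here, with two steel discs (70 mm across) on a stalk, 80 mm out and 74 to 136 mm above the tube's centreline, and a ball foot under it 110 mm out; 2.2 kg in all
- beam (a joint): angle of the weighted arm, rad: 0 raised at its rest, 62 degrees above level, leaning over the seat towards the robot; grows as it comes down (about 0.6 meets an unloaded spring, 1.08 level, 1.25 stop). Past about 0.16 its weight carries it down, before that back to its rest, where it stays; the pivot is damped. Lifting by the handle takes up to 10 N; left free it loads a spring with 13 to 17 N
- beam_handle (a point): grip point on the arm's black cross handle, a round bar 18 mm thick, 144 mm long, parallel to the pivot's axis and 230 mm from it on the arm's centreline. The point is on the bar's axis 44 mm to the right (tester -y) of the arm's middle; the bar is free from 12 to 72 mm there
- beam_pointer (a point): tip of the steel pointer rod (8 mm thick) that sticks out 122 mm to the left of the arm, 150 mm from the pivot's axis; on its way down it pushes the drag pointer before it
- scale: scale stand, 2 kg, standing on the table at the tester's left, its plate at x -48, y 110 to 160 mm of the tester: dark steel foot 85 (x) x 80 (y) x 34 mm, white upright plate 50 mm wide and 172 mm high with graduations, an index and a drag pointer. Origin on the table under the plate's centre, axes about as the tester's
- drag (a joint): drag pointer: a black slide, 24 mm wide and 8 mm high, on the inner (right-hand) half of the scale plate, m: 0 is 150 mm above the table, grows downward. Friction holds it where the arm's pointer last pushed it, so that it keeps the lowest position reached
- drag_mark (a point): middle of the drag pointer's left edge; while the arm pushes it, it stands 8 mm below the arm's pointer
- scale_index (a point): the reference mark: dark steel index clamped on the outer (left-hand) half of the scale plate, its finger 111 mm above the table. A sound spring under the free arm (at rest near 0.78 rad) stops the drag pointer 15 to 20 mm above it, a soft one (near 1.0 rad) lets it sink about 15 mm below
- spring_a: coil spring, 100 mm tall unloaded, coils 39 mm across, flat steel caps 44 mm across at both ends, 0.13 kg; may be gripped round the coils, it gives only lengthwise. It looks like the other spring: one is sound, one soft, and only the test tells. One stands on the tester, the other waits on the board. Origin: centre of the bottom cap's underside, z to the top
- spring_a_mid (a point): point on the spring's axis 50 mm above its bottom
- spring_b: coil spring, 100 mm tall unloaded, coils 39 mm across, flat steel caps 44 mm across at both ends, 0.13 kg; may be gripped round the coils, it gives only lengthwise. It looks like the other spring: one is sound, one soft, and only the test tells. One stands on the tester, the other waits on the board. Origin: centre of the bottom cap's underside, z to the top
- spring_b_mid (a point): point on the spring's axis 50 mm above its bottom
- stand: plywood waiting board 130 x 110 x 18 mm on which the other spring stands. Origin: centre of its underside
- tray: shallow wooden tray for good springs, 220 (x) x 180 (y) mm outside, 26 mm high, walls and floor 8 mm thick; one passed spring is fixed in it near the corner at x +74, y -52 mm. Origin: centre of its underside
- bin: deep green sheet-steel scrap bin, 210 (x) x 180 (y) mm outside, 75 mm high, walls and floor 4 mm thick, a few flat offcuts (up to 9 mm high) fixed on its floor. Origin: centre of its underside
- spray_can: bystander: spray can, 65 mm across, 190 mm tall; origin under its centre
- tube_stub: bystander: piece of steel tube standing on end, 42 mm across, 110 mm tall; origin under its centre
- angle: bystander: offcut of 40 mm angle steel, 120 mm long, 40 mm high
Not all that is in view belongs to the job. Leave any blue or turquoise look-alike of the spring_a alone.

How it is judged:
On the way:
1. the weighted arm lies on the spring on the tester, let go and at rest, its weight carried by the spring alone ((contact force between beam and spring_a above 8 N or contact force between beam and spring_b above 8 N) and contact force between each of the arm, the fingers and beam below 0.3 N and velocity of joint beam between -0.06 and 0.06 rad/s), for 0.4 s.
At the end, for the whole second after the job is handed in: Arm raised (under 0.06 rad), seat empty. Tested spring: if the drag pointer is above the index, upright (7 deg) on the tray's floor, bottom centre within 85 x 66 mm of the tray's centre; if below, its middle in the bin under the rim. At rest; other spring within 20 mm of its start (value of joint beam below 0.06 rad and horizontal distance between each of spring_a, spring_b and tester_seat above 0.1 m and ((z of drag_mark in the frame of scale_index above 0 m and x of spring_a in the frame of tray between -0.085 and 0.085 m and y of spring_a in the frame of tray between -0.066 and 0.066 m and z of spring_a in the frame of tray between 0.002 and 0.014 m and angle between spring_a's own z axis and vertical below 0.12 rad and distance of spring_b from where it was at the start of the episode below 0.02 m and linear speed of spring_a below 0.02 m/s and angular speed of spring_a below 0.2 rad/s) or (z of drag_mark in the frame of scale_index above 0 m and x of spring_b in the frame of tray between -0.085 and 0.085 m and y of spring_b in the frame of tray between -0.066 and 0.066 m and z of spring_b in the frame of tray between 0.002 and 0.014 m and angle between spring_b's own z axis and vertical below 0.12 rad and distance of spring_a from where it was at the start of the episode below 0.02 m and linear speed of spring_b below 0.02 m/s and angular speed of spring_b below 0.2 rad/s) or (z of drag_mark in the frame of scale_index below 0 m and x of spring_a_mid in the frame of bin between -0.1 and 0.1 m and y of spring_a_mid in the frame of bin between -0.085 and 0.085 m and z of spring_a_mid in the frame of bin between 0.004 and 0.075 m and distance of spring_b from where it was at the start of the episode below 0.02 m and linear speed of spring_a below 0.02 m/s and angular speed of spring_a below 0.2 rad/s) or (z of drag_mark in the frame of scale_index below 0 m and x of spring_b_mid in the frame of bin between -0.1 and 0.1 m and y of spring_b_mid in the frame of bin between -0.085 and 0.085 m and z of spring_b_mid in the frame of bin between 0.004 and 0.075 m and distance of spring_a from where it was at the start of the episode below 0.02 m and linear speed of spring_b below 0.02 m/s and angular speed of spring_b below 0.2 rad/s))); the robot touches nothing.
It fails at once if the arm is pressed on the spring (over 22 N between them; its own weight gives 13 to 17 N) (contact force between beam and spring_a above 22 N or contact force between beam and spring_b above 22 N).
It fails at once if the robot pushes the drag pointer (contact force between any of the fingers, the arm and drag above 0.5 N).
It fails at once if the weighted arm is dropped or slammed (faster than 1.6 rad/s) (velocity of joint beam above 1.6 rad/s or velocity of joint beam below -1.6 rad/s).
It fails at once if the spring waiting on the board is disturbed (both springs moved more than 20 mm) (distance of each of spring_a, spring_b from where it was at the start of the episode above 0.02 m).
It fails at once if a bystander is knocked about (moved more than 50 mm) or the scale stand shifted (more than 20 mm) (distance of scale from where it was at the start of the episode above 0.02 m or distance of any of spray_can, tube_stub, angle from where it was at the start of the episode above 0.05 m).
It also fails if it takes over 72 s, if anything falls off the work surface, if the arm or the gripper's body presses on something with over 40 N, if the wrist force passes 120 N, or if a joint passes its speed limit or range.

ROBOT

A 6-joint arm with a two-finger parallel gripper is mounted at the origin on the work surface. World frame = base frame: x ahead of the robot, y to its left, z up, the work surface at z = 0. Lengths are in m, angles in rad, forces in N, time in s.
With the tool pointing down it reaches from about 0.35 to 0.975 m from the base axis. Payload 4.9 kg.
Tool frame: the origin (TCP) lies at the very end of the fingers, on their centre line; the grasp point (between the pads) lies 19 mm behind it; z points along the fingers, y is the direction in which the jaws open and shut (so a half turn about z gives the same grasp; the last joint's range is limited). The gripper opens to 85 mm and grips with 20 to 120 N. Pads are 22 mm wide; open, the fingers measure 114 mm over their backs; the gripper's body (76 mm by 85 mm) begins 54 mm behind the grasp point. The pads swing forward as they close: fully open they stand 13 mm farther back than shut.
Start: joints at [1.019, 0.053, 1.613, -0, 1.476, -0.119], TCP at [0.262, 0.567, 0.231] pointing down, gripper open.
Joint ranges: [-3.01, 3.01], [-1.01, 2.22], [0.06, 2.58], [-1.02, 4.17], [0.09, 2.62], [-3.14, 3.14]. Speed limits (rad/s): [2.57, 2.57, 3.14, 3.14, 3.14, 3.14].

INTERFACE

Orientations are given as a unit quaternion [w, x, y, z].
In Python, from plant import monitor, eyes, manip gives the robot as it stands.
- The arm moves only by the tool step_arm, never from a script. Its argument "motion" is a list of rows, each a list of 7 numbers: the shift along the world's x, y, z scaled (see below), then the turn, a rotation vector about the world's x, y, z scaled (see below), then the closure in counts, from 0 (fully open) to 255 (shut). In form: [[x, y, z, ax, ay, az, grip], ...]. A call has 1 to 10 rows; each row is the pose to reach, as a shift and turn from the pose commanded when the call began; what a row does not reach only later rows make up. The controller multiplies each number of a shift by 0.5 m and each number of a turn by 1.5 rad. A row lasts 1/10 s, in which the tool goes at most 50 mm and 8.59 degrees, less where a joint would pass 70% of its speed; a pose out of reach is approached as far as the arm can. A call with a number of a shift or a turn outside -1 to 1 is refused whole. A call with a gripper value outside its range is refused whole. The fingers move at their own pace and stop on an object; the grip force is fixed at half the most. Time passes only in rows, so rows that repeat a pose let the fingers close. It gives the time, the measured TCP pose, the force and the opening at its end, in the units of the state.
- monitor.state(): the state, without advancing time (a new reading comes with each control period).
- eyes.grab_frame(name): name is "scene" or "top" or "wrist"; returns a dict with "pixels" (384x512x3 uint8, red, green, blue), "mtx" (3x3 intrinsics, pixels), "rvec" (rotation vector, rad) and "tvec" (3), from world to camera coordinates, as OpenCV has them; the wrist camera has in their place "hand_eye" (4x4, takes a point from camera to tool coordinates, whose origin is the TCP and whose axes are the flange's). Camera axes: x right, y down, z forward; pixel columns grow to the right and rows downward; lengths in m; the calibration is good to about 2 mm. A picture is of the moment at which its call begins: read the wrist's pose just before it. There is no depth.
- manip.job_done(): hands the job in, once; it reports no verdict.
Trained networks look in the newest picture that a camera, given by its name, has taken for a name from the list of things; names that differ only in an ending like _2 or _b are one class to them, and where a whole thing is asked for, a point or a joint stands for the part that bears it (a point fixed in the world has none). Each returns a list of dicts, best first, with "p" (0 to 1); they miss things now and then, are a little off and sometimes report something else, mostly with a low value. They report only what shows in the picture. A call takes as long as a camera call. They do not tell look-alikes from the thing itself.
- eyes.look_for(name, camera): "box" ([centre column, centre row, width, height] in pixels, round what is visible of it).
- eyes.pinpoint(name, camera): "uv" ([column, row] in pixels: a listed point, or the origin of a listed thing).
The state is a dict: "time": time; "joint_pos": joint angles; "joint_vel": joint speeds; "joint_efforts": joint torques, N m; "tool_pos": TCP position; "tool_rot": TCP orientation; "contact_force": force on the tool from outside, world axes, zero at the start; "ft_torque": the same for the moment, N m; "gripper_width": opening from 0.0 (shut) to 1.0 (fully open).
Only numpy, scipy, OpenCV 4.12 (cv2) and the standard library are available. Lean on these libraries where they do the work, as an engineer would, in place of code of your own. Each camera call takes 0.05 s, during which the arm holds its last target.

## Working session

There is one attempt and no reset: what is moved stays moved. The work goes in short steps, Python scripts to look and compute and a tool call to move; the robot and the scene stay as the last step left them, time stands still between calls to the robot, and variables do not carry over. Pictures are saved under pics/ and viewed, and the job is handed in when it is done.

Besides the shell and the picture viewer there is one more tool, called after "Request:" as a command line: name --pt "numbers of a row" for each row, then --argument value for the rest. step_arm: Moves the arm, as the interface text tells. Its arguments: {"type":"object","properties":{"motion":{"type":"array","items":{"type":"array","items":{"type":"number"}}}},"required":["motion"]}

```bash
ls; mkdir -p pics; python3 - <<'E'
from plant import monitor, eyes, manip
import cv2
print(monitor.state())
for c in ("scene","top","wrist"):
    f=eyes.grab_frame(c)
    cv2.imwrite(f"pics/{c}0.png",cv2.resize(f["pixels"][:,:,::-1],(800,600),interpolation=cv2.INTER_CUBIC))
    print(c,f["mtx"].tolist(),{k:v for k,v in f.items() if k not in("pixels","mtx")})
E
```

```text
pics
{'time': 0.0, 'joint_pos': array([ 1.01898154e+00,  5.33404306e-02,  1.61431242e+00,  2.50975986e-07,
        1.47599751e+00, -1.18974690e-01]), 'joint_vel': array([ 8.72179513e-04, -8.53339088e-04,  1.83179445e-03, -2.72975983e-04,
        9.40348772e-04, -4.11605878e-05]), 'joint_efforts': array([ 2.39480774e-03, -3.93650222e+01, -3.70191729e+01,  7.90890749e-05,
        6.76621363e-03,  1.64208154e-05]), 'tool_pos': array([0.26180916, 0.56682773, 0.2300622 ]), 'tool_rot': array([-3.38756811e-04,  2.14734462e-01,  9.76671927e-01, -9.71485213e-04]), 'contact_force': array([-0.07443329, -1.36885447, -0.19432176]), 'ft_torque': array([ 0.02392536, -0.02662502,  0.0264663 ]), 'gripper_width': 0.9981178885524103}
scene [[428.8916653780384, 0.0, 257.50163739380855], [0.0, 428.8916653780384, 191.11208404186618], [0.0, 0.0, 1.0]] {'rvec': array([ 0.96002917,  2.51442876, -0.98271691]), 'tvec': array([ 0.42927277, -0.1344158 ,  1.6698082 ])}
top [[348.15139462340636, 0.0, 257.21635878965617], [0.0, 348.15139462340636, 188.50325737786636], [0.0, 0.0, 1.0]] {'rvec': array([ 2.15865437, -2.16277029,  0.18473711]), 'tvec': array([-0.04410242,  0.60981721,  1.05902378])}
wrist [[300.1825243682641, 0.0, 255.96235562529878], [0.0, 300.1825243682641, 195.05973824272488], [0.0, 0.0, 1.0]] {'hand_eye': array([[-1.08324802e-03, -9.47837245e-01, -3.18752856e-01,
         8.09886979e-02],
       [ 9.99998912e-01, -1.34579231e-03,  6.03430614e-04,
        -1.20834486e-03],
       [-1.00092915e-03, -3.18751855e-01,  9.47837672e-01,
        -1.41369807e-01],
       [ 0.00000000e+00,  0.00000000e+00,  0.00000000e+00,
         1.00000000e+00]])}
```

View pics/scene0.png

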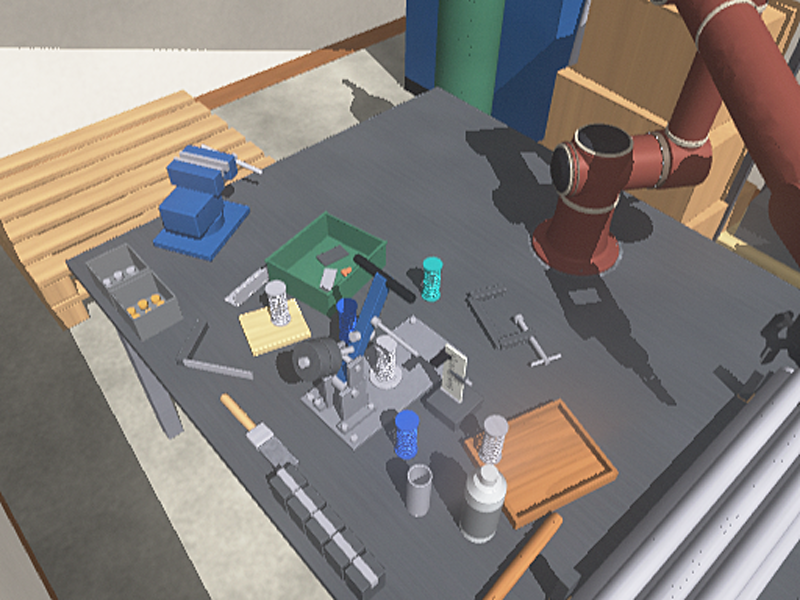

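View pics/top0.png

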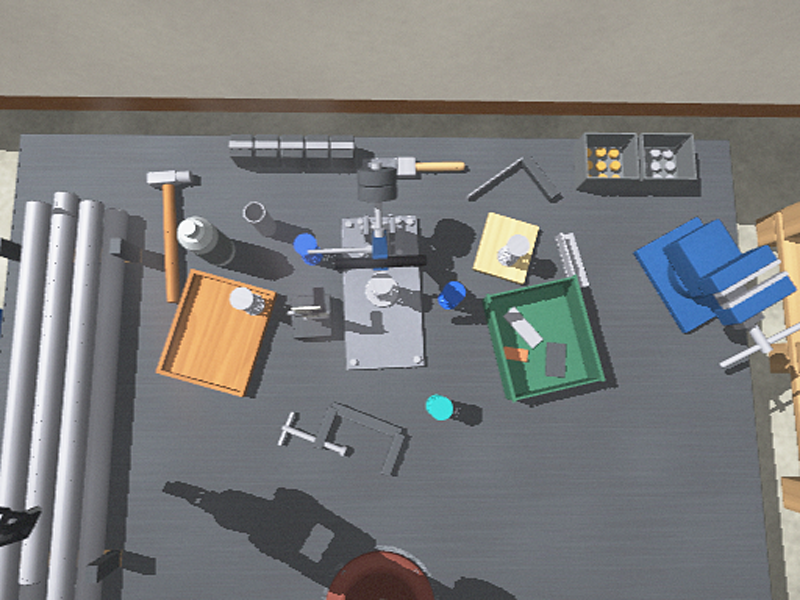

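```bash
cat > h.py <<'E'
from plant import monitor, eyes, manip
import cv2, numpy as np
from scipy.spatial.transform import Rotation as R
def cam(f):
    M,_=cv2.Rodrigues(f["rvec"]); return f["mtx"],M,np.array(f["tvec"]).reshape(3)
def ray(f,uv):
    K,M,t=cam(f); d=M.T@np.linalg.solve(K,np.array([uv[0],uv[1],1.])); return -M.T@t,d/np.linalg.norm(d)
def atz(f,uv,z):
    o,d=ray(f,uv); return o+d*(z-o[2])/d[2]
def tri(rays):
    A=np.zeros((3,3));b=np.zeros(3)
    for o,d in rays:
        P=np.eye(3)-np.outer(d,d);A+=P;b+=P@o
    p=np.linalg.solve(A,b); return p,[np.linalg.norm((np.eye(3)-np.outer(d,d))@(p-o)) for o,d in rays]
def proj(f,p):
    K,M,t=cam(f); c=K@(M@np.asarray(p,float)+t); return c[:2]/c[2]
E
python3 - <<'E'
from h import *
fs={c:eyes.grab_frame(c) for c in("scene","top")}
np.set_printoptions(precision=4,suppress=True)
zs=dict(tester=0,tester_seat=.018,tester_pivot=.095,scale=0,scale_index=.111,drag_mark=.15,stand=0,tray=0,bin=0,spray_can=0,tube_stub=0,angle=0,beam_handle=None,beam_pointer=None,spring_a=None,spring_a_mid=None)
for n,z in zs.items():
    r={c:eyes.pinpoint(n,c)[:3] for c in fs}
    print(n)
    for c in fs:
        for q in r[c]: print("  ",c,round(q["p"],2),np.round(q["uv"],1), atz(fs[c],q["uv"],z) if z is not None else "")
    if r["scene"] and r["top"]:
        print("  tri",*tri([ray(fs[c],r[c][0]["uv"]) for c in fs]))
E
```

```text
tester
   scene 0.56 [247.  243.4] [0.625  0.0008 0.    ]
   scene 0.52 [292.2 237.9] [0.5003 0.0818 0.    ]
   top 0.71 [242.2 187.8] [0.6184 0.0029 0.    ]
  tri [ 0.621   0.0008 -0.0043] [np.float64(0.0029810325291904447), np.float64(0.0029810325291905974)]
tester_seat
   scene 0.85 [246.2 237.8] [ 0.621  -0.0075  0.018 ]
   scene 0.32 [290.4 228.4] [0.4879 0.0594 0.018 ]
   top 0.56 [245.  182.2] [ 0.6341 -0.0064  0.018 ]
  tri [ 0.6295 -0.0036  0.0305] [np.float64(0.0039216834710437045), np.float64(0.003921683471043766)]
tester_pivot
   scene 0.73 [342.6 294.2] [0.5882 0.3496 0.095 ]
   scene 0.57 [218.8 247. ] [0.7403 0.0083 0.095 ]
   top 0.56 [244.6 146.6] [ 0.7324 -0.0056  0.095 ]
   top 0.53 [366.1 165.9] [ 0.6727 -0.3792  0.095 ]
   top 0.19 [199.2 197.4] [0.5755 0.1302 0.095 ]
  tri [0.6596 0.1747 0.1312] [np.float64(0.19063969973911246), np.float64(0.19063969973911243)]
scale
   top 0.6 [200.8 200.7] [0.5758 0.1379 0.    ]
scale_index
   scene 0.63 [341.7 296. ] [0.603  0.3556 0.111 ]
   top 0.56 [198.9 201.2] [0.5624 0.1286 0.111 ]
  tri [ 0.5396  0.2309 -0.091 ] [np.fl
[... 2074 characters left out ...]
64 [233.4 167. ] 
   top 0.56 [195.6 160.4] 
  tri [0.6565 0.1237 0.2326] [np.float64(0.0016430021895686236), np.float64(0.0016430021895687092)]
spring_a
   scene 0.85 [258.1 286.8] 
   scene 0.78 [276.2 186.7] 
   scene 0.77 [223.4 212.5] 
   top 0.79 [242.1 186.8] 
   top 0.74 [323.8 167.5] 
   top 0.69 [198.7 163.1] 
  tri [ 0.6351  0.0285 -0.2117] [np.float64(0.028330602660610573), np.float64(0.02833060266061056)]
spring_a_mid
   scene 0.78 [257.3 276.3] 
   scene 0.75 [273.2 178.7] 
   scene 0.71 [223.4 204.3] 
   top 0.76 [284.6 191. ] 
   top 0.66 [192.5 159.2] 
   top 0.65 [246.  184.9] 
  tri [ 0.5999 -0.0933 -0.2834] [np.float64(0.0863853770099141), np.float64(0.08638537700991432)]
```

Looking at the pictures (in 512x384 px):
- The spring under test is silvery and stands on the seat at top (243,187), scene (247,230).
- It could be confused with the silvery spring on the board (top (330,160)), the fixed one in the tray (155,191), the blue springs (196,158) and (290,189), and the turquoise one (281,260).
- The black cross handle is at top (243,167), and there is only one.

Next I check crops and fit the tester's pose.

```bash
python3 - <<'E'
from h import *
f=eyes.grab_frame("top"); g=eyes.grab_frame("scene")
a=cv2.resize(f["pixels"][130:245,185:305,::-1],None,fx=5,fy=5,interpolation=cv2.INTER_CUBIC)
cv2.imwrite("pics/topc.png",a)
b=cv2.resize(g["pixels"][160:300,180:315,::-1],None,fx=4.2,fy=4.2,interpolation=cv2.INTER_CUBIC)
cv2.imwrite("pics/scenec.png",b)
# bed corners (800px picks)
for uv in [(342,217),(346,369),(420,217),(425,367)]:
    print(atz(f,np.array(uv)*.64,.012))
E
```

```text
[0.78067028 0.08043894 0.012     ]
[0.46075242 0.06857036 0.012     ]
[ 0.78138903 -0.08546458  0.012     ]
[ 0.46421088 -0.09299044  0.012     ]
```

View pics/topc.png

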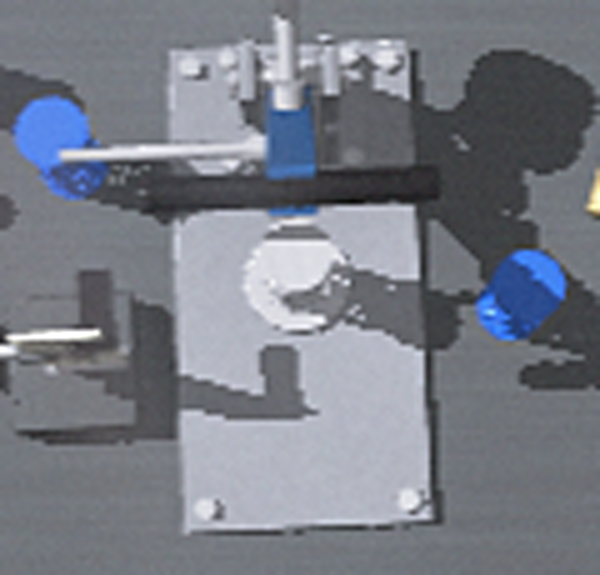

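View pics/scenec.png

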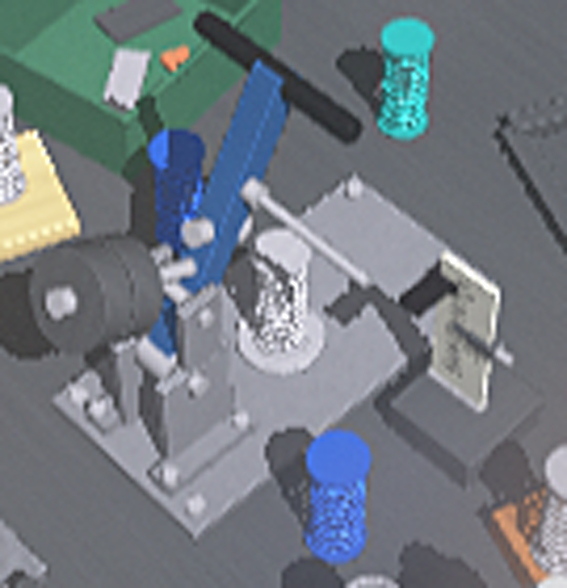

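```bash
python3 - <<'E'
from h import *
np.set_printoptions(precision=4,suppress=True)
f=eyes.grab_frame("top"); g=eyes.grab_frame("scene")
c=lambda u,v:(185+u/5-.4,130+v/5-.4)
P=[atz(f,c(*q),.012)[:2] for q in [(170,50),(411,42),(185,532),(437,520)]]
print(np.array(P))
model=np.array([[1,1],[1,-1],[-1,1],[-1,-1]])*[.16,.08]
P=np.array(P); pc=P.mean(0); H=(model).T@(P-pc); U,S,V=np.linalg.svd(H); Rm=(U@V).T
print("centre",pc,"yaw deg",np.degrees(np.arctan2(Rm[1,0],Rm[0,0])))
e=[atz(f,c(*q),.30) for q in [(147,191),(440,183)]]; print("bar",e)
s=lambda u,v:(180+u/4.2-.4,160+v/4.2-.4)
print("bar scene",[atz(g,s(*q),.298) for q in [(203,22),(352,130)]])
print("seat centre top", atz(f,c(298,282),.018), "scene",atz(g,s(281,340),.018))
print("blue tops",[atz(f,c(*q),.1) for q in [(52,133),(530,285)]])
E
```

```text
[[ 0.7782  0.0813]
 [ 0.7844 -0.0788]
 [ 0.4613  0.0681]
 [ 0.4683 -0.093 ]]
centre [ 0.623  -0.0056] yaw deg 2.4593347842754976
bar [array([0.6241, 0.0673, 0.3   ]), array([ 0.6283, -0.0758,  0.3   ])]
bar scene [array([ 0.6297, -0.0727,  0.298 ]), array([0.6219, 0.0648, 0.298 ])]
seat centre top [ 0.6217 -0.0038  0.018 ] scene [0.6274 0.0013 0.018 ]
blue tops [array([0.7006, 0.1446, 0.1   ]), array([ 0.6075, -0.1444,  0.1   ])]
```

Request:
step_arm --pt "0 0 0.1 0 0 0 0" --pt "0.06 -0.1 0.2 0 0 -0.09 0" --pt "0.12 -0.2 0.28 0 0 -0.18 0" --pt "0.18 -0.29 0.35 0 0 -0.27 0" --pt "0.23 -0.38 0.38 0 0 -0.36 0" --pt "0.28 -0.47 0.38 0 0 -0.45 0" --pt "0.33 -0.56 0.38 0 0 -0.54 0" --pt "0.38 -0.64 0.38 0 0 -0.63 0" --pt "0.43 -0.72 0.38 0 0 -0.71 0" --pt "0.48 -0.8 0.38 0 0 -0.73 0"

```text
time: 3.05
tool_pos: [0.4744, 0.2117, 0.4208]
tool_rot: [0.0, 0.693, 0.721, 0.001]
contact_force: [1.3, 0.2, 0.3]
gripper_width: 0.998
```

Request:
step_arm --pt "0.05 -0.08 0 0 0 0 0" --pt "0.1 -0.16 0 0 0 0 0" --pt "0.15 -0.24 0 0 0 0 0" --pt "0.2 -0.32 0 0 0 0 0" --pt "0.24 -0.4 0 0 0 0 0" --pt "0.25 -0.43 0 0 0 0 0" --pt "0.25 -0.43 0 0 0 0 0"

```text
time: 3.75
tool_pos: [0.5991, -0.0034, 0.4192]
tool_rot: [-0.001, 0.693, 0.721, -0.0]
contact_force: [-0.1, 0.9, -1.0]
gripper_width: 0.999
```

```bash
cat >> h.py <<'E'
np.set_printoptions(precision=4,suppress=True)
def st():
    s=monitor.state(); q=s["tool_rot"]; r=R.from_quat([q[1],q[2],q[3],q[0]])
    print("t",round(s["time"],2),"J",s["joint_pos"],"tcp",s["tool_pos"],"z",r.as_matrix()[:,2],"y",r.as_matrix()[:,1],"F",s["contact_force"],"w",round(s["gripper_width"],3))
    open("log.txt","a").write(repr((list(map(float,s["joint_pos"])),list(map(float,s["tool_pos"])),r.as_matrix().tolist()))+"\n")
    return s,r
def snap(c,name,crop=None,fx=None):
    f=eyes.grab_frame(c); im=f["pixels"][:,:,::-1]
    if crop: u0,u1,v0,v1=crop; im=im[v0:v1,u0:u1]
    k=min(800/im.shape[1],600/im.shape[0]); cv2.imwrite("pics/"+name,cv2.resize(im,None,fx=k,fy=k,interpolation=cv2.INTER_CUBIC)); return f
def wristcam(f,s,r):
    T=np.eye(4);T[:3,:3]=r.as_matrix();T[:3,3]=s["tool_pos"]; W=np.linalg.inv(T@f["hand_eye"])
    f["rvec"]=cv2.Rodrigues(W[:3,:3])[0]; f["tvec"]=W[:3,3]; return f
E
python3 - <<'E'
from h import *
s,r=st()
f=wristcam(snap("wrist","w1.png"),s,r)
for n in ("beam_handle","tester_seat","drag_mark","scale_index","beam_pointer"):
    for q in eyes.pinpoint(n,"wrist")[:2]: print(n,round(q["p"],2),q["uv"],atz(f,q["uv"],.298 if n=="beam_handle" else .018))
E
```

```text
t 3.75 J [-0.1299 -0.0503  1.4089 -0.      1.7844 -0.1696] tcp [ 0.5991 -0.0034  0.4192] z [-0.0014  0.0002 -1.    ] y [ 0.9992  0.0397 -0.0014] F [-0.0919  0.9096 -0.9788] w 0.999
beam_handle 0.68 [268.1, 145.4] [0.6085 0.0352 0.298 ]
beam_handle 0.58 [283.5, 233.8] [ 0.6277 -0.0493  0.298 ]
tester_seat 0.84 [269.1, 144.1] [ 0.6231 -0.0069  0.018 ]
drag_mark 0.89 [237.3, 53.5] [0.5629 0.1397 0.018 ]
scale_index 0.57 [236.9, 60.4] [0.5625 0.1293 0.018 ]
beam_pointer 0.63 [317.9, 54.5] [0.6957 0.1434 0.018 ]
beam_pointer 0.41 [238.5, 60.7] [0.5651 0.1289 0.018 ]
```

View pics/w1.png

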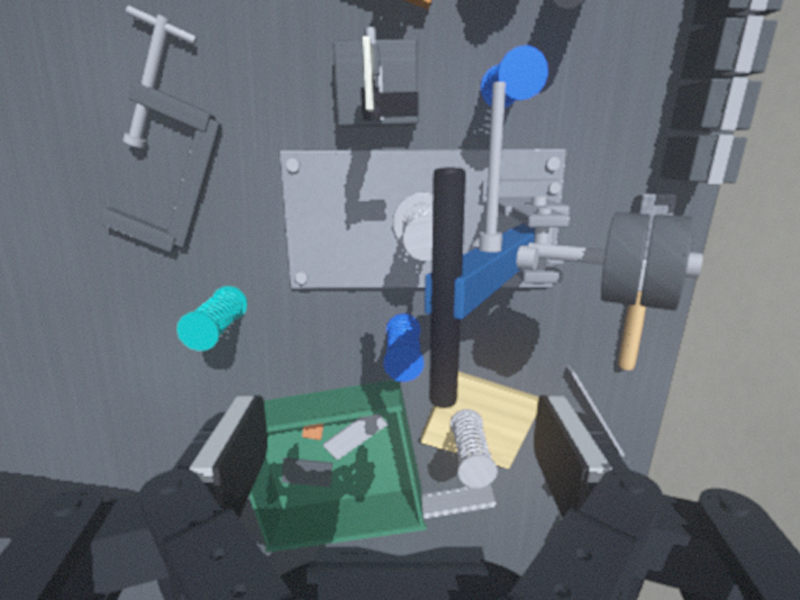

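Request:
step_arm --pt "0.05 -0.05 -0.03 -0.003 0.08 0 0" --pt "0.1 -0.09 -0.06 -0.007 0.16 0 0" --pt "0.097 -0.091 -0.128 -0.01 0.233 0 0" --pt "0.097 -0.091 -0.128 -0.01 0.233 0 0" --pt "0.07 -0.091 -0.203 -0.01 0.233 0 0" --pt "0.043 -0.091 -0.278 -0.01 0.233 0 0" --pt "0.043 -0.091 -0.278 -0.01 0.233 0 0"

```text
time: 4.75
tool_pos: [0.616, -0.0453, 0.2758]
tool_rot: [-0.124, 0.68, 0.711, -0.128]
contact_force: [-0.5, -1.4, -1.9]
gripper_width: 1.0
```

```bash
python3 - <<'E'
from h import *
s,r=st()
f=wristcam(snap("wrist","w2.png"),s,r); g=snap("scene","s2.png",(180,340,100,260))
P=s["tool_pos"]-.019*r.as_matrix()[:,2]; print("grasp",P)
for n in ("beam_handle",):
    for c,F in (("wrist",f),("scene",g)):
      for q in eyes.pinpoint(n,c)[:2]: print(n,c,round(q["p"],2),q["uv"],atz(F,q["uv"],.298))
E
```

```text
t 4.75 J [-0.1621  0.2482  1.3524 -0.0735  1.8928 -0.2177] tcp [ 0.616  -0.0453  0.2758] z [-0.3513 -0.0132 -0.9362] y [ 0.9352  0.0423 -0.3515] F [-0.5418 -1.3782 -1.9382] w 1.0
grasp [ 0.6227 -0.0451  0.2936]
beam_handle wrist 0.76 [264.8, 289.0] [ 0.6295 -0.0483  0.298 ]
beam_handle scene 0.74 [234.9, 168.4] [ 0.6243 -0.049   0.298 ]
beam_handle scene 0.42 [286.9, 227.5] [0.6625 0.1936 0.298 ]
```

View pics/w2.png

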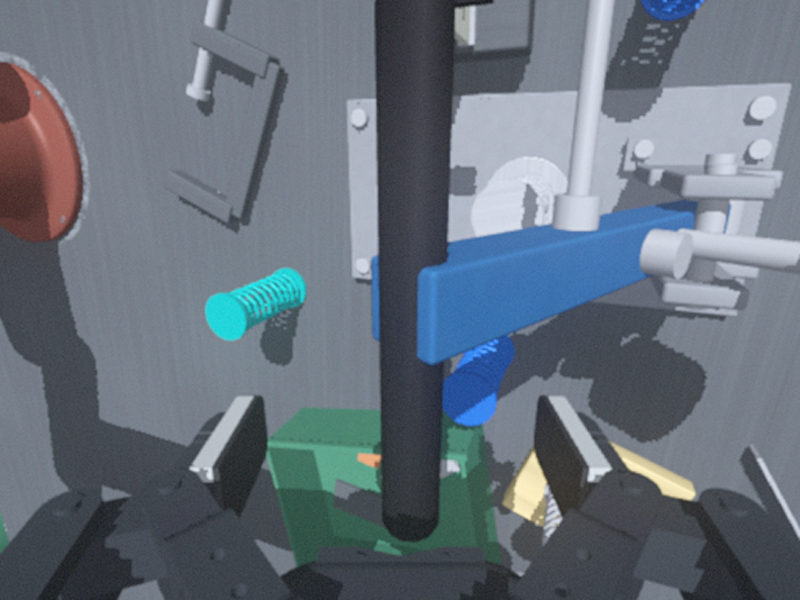

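View pics/s2.png

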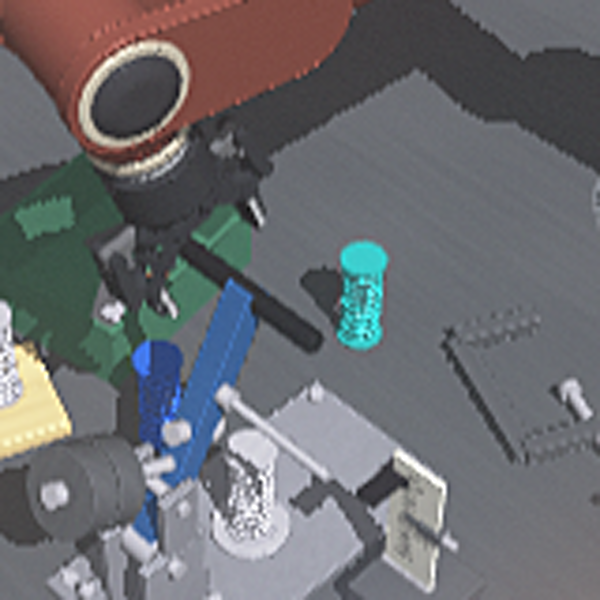

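Request:
step_arm --pt "0.006 0 0.006 0 0 0 0" --pt "0.006 0 0.006 0 0 0 255" --pt "0.006 0 0.006 0 0 0 255" --pt "0.006 0 0.006 0 0 0 255" --pt "0.006 0 0.006 0 0 0 255" --pt "0.006 0 0.006 0 0 0 255" --pt "0.006 0 0.006 0 0 0 255" --pt "0.006 0 0.006 0 0 0 255"

```text
time: 5.75
tool_pos: [0.6227, -0.047, 0.2842]
tool_rot: [-0.121, 0.681, 0.711, -0.126]
contact_force: [-3.5, -0.4, 3.0]
gripper_width: 0.19
```

```bash
python3 - <<'E'
from h import *
s,r=st()
snap("wrist","w3.png")
P=s["tool_pos"]-.019*r.as_matrix()[:,2]; print("grasp",P)
E
```

```text
t 5.75 J [-0.1629  0.2555  1.3289 -0.0744  1.9012 -0.2176] tcp [ 0.6227 -0.047   0.2842] z [-0.3441 -0.0147 -0.9388] y [ 0.9379  0.0402 -0.3444] F [-3.5061 -0.4141  3.0109] w 0.19
grasp [ 0.6292 -0.0468  0.302 ]
```

View pics/w3.png

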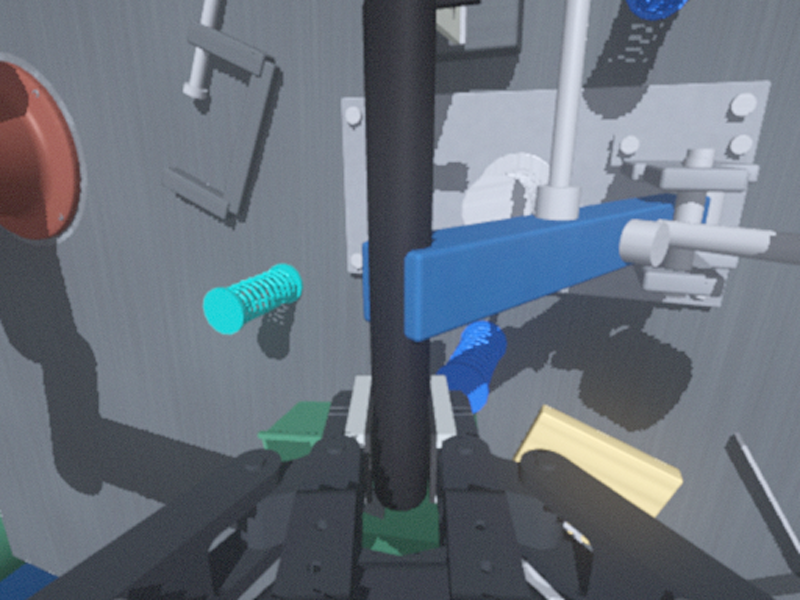

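```bash
cat >> h.py <<'E'
def table(phis,tcp,piv=(.735,.095),yaw=.042,phi0=0,turn=1.0):
    X=tcp[0]-piv[0]; Z=tcp[2]-piv[1]
    for p in phis:
        d=p; x=X*np.cos(d)-Z*np.sin(d)-X; z=Z*np.cos(d)+X*np.sin(d)-Z
        print([round(v,3) for v in (x*np.cos(yaw)/.5,x*np.sin(yaw)/.5,z/.5,np.sin(yaw)*d*turn/1.5,-np.cos(yaw)*d*turn/1.5,0)],"phi",round(p,3))
E
python3 - <<'E'
from h import *
table(np.arange(1,11)*.05,[.6227,-.047,.2842])
E
```

```text
[np.float64(-0.019), np.float64(-0.001), np.float64(-0.012), np.float64(0.001), np.float64(-0.033), 0] phi 0.05
[np.float64(-0.037), np.float64(-0.002), np.float64(-0.024), np.float64(0.003), np.float64(-0.067), 0] phi 0.1
[np.float64(-0.054), np.float64(-0.002), np.float64(-0.038), np.float64(0.004), np.float64(-0.1), 0] phi 0.15
[np.float64(-0.071), np.float64(-0.003), np.float64(-0.052), np.float64(0.006), np.float64(-0.133), 0] phi 0.2
[np.float64(-0.087), np.float64(-0.004), np.float64(-0.067), np.float64(0.007), np.float64(-0.167), 0] phi 0.25
[np.float64(-0.102), np.float64(-0.004), np.float64(-0.083), np.float64(0.008), np.float64(-0.2), 0] phi 0.3
[np.float64(-0.116), np.float64(-0.005), np.float64(-0.1), np.float64(0.01), np.float64(-0.233), 0] phi 0.35
[np.float64(-0.13), np.float64(-0.005), np.float64(-0.117), np.float64(0.011), np.float64(-0.266), 0] phi 0.4
[np.float64(-0.142), np.float64(-0.006), np.float64(-0.135), np.float64(0.013), np.float64(-0.3), 0] phi 0.45
[np.float64(-0.154), np.float64(-0.006), np.float64(-0.154), np.float64(0.014), np.float64(-0.333), 0] phi 0.5
```

First stretch to φ≈0.3.

Request:
step_arm --pt "-0.019 -0.001 -0.012 0.001 -0.033 0 255" --pt "-0.037 -0.002 -0.024 0.003 -0.067 0 255" --pt "-0.054 -0.002 -0.038 0.004 -0.1 0 255" --pt "-0.071 -0.003 -0.052 0.006 -0.133 0 255" --pt "-0.087 -0.004 -0.067 0.007 -0.167 0 255" --pt "-0.102 -0.004 -0.083 0.008 -0.2 0 255" --pt "-0.102 -0.004 -0.083 0.008 -0.2 0 255"

```text
time: 6.5
tool_pos: [0.5703, -0.0494, 0.2407]
tool_rot: [-0.017, 0.692, 0.722, -0.019]
contact_force: [-1.8, -2.6, -0.7]
gripper_width: 0.185
```

```bash
python3 - <<'E'
from h import *
s,r=st()
print(s["ft_torque"])
z=r.as_matrix()[:,2]; P=s["tool_pos"]-.019*z; print("grasp",P, "elev",np.degrees(np.arctan2(P[2]-.095,.735-P[0])),"rad",np.hypot(P[2]-.095,.735-P[0]))
# IK geometry fit check
E
```

```text
t 6.5 J [-0.2093 -0.0431  1.694  -0.0144  1.5402 -0.2508] tcp [ 0.5703 -0.0494  0.2407] z [-0.0513 -0.0038 -0.9987] y [ 0.9978  0.0421 -0.0514] F [-1.8063 -2.605  -0.6936] w 0.185
[-0.3262  0.2805  0.0391]
grasp [ 0.5713 -0.0494  0.2597] elev 45.1639807587368 rad 0.23224141002213686
```

```bash
python3 - <<'E'
from h import *
table([.05,.1,.15,.2,.23,.26],[.5717,-.049,.2427])
E
```

```text
[np.float64(-0.014), np.float64(-0.001), np.float64(-0.017), np.float64(0.001), np.float64(-0.033), 0] phi 0.05
[np.float64(-0.028), np.float64(-0.001), np.float64(-0.034), np.float64(0.003), np.float64(-0.067), 0] phi 0.1
[np.float64(-0.04), np.float64(-0.002), np.float64(-0.052), np.float64(0.004), np.float64(-0.1), 0] phi 0.15
[np.float64(-0.052), np.float64(-0.002), np.float64(-0.071), np.float64(0.006), np.float64(-0.133), 0] phi 0.2
[np.float64(-0.059), np.float64(-0.002), np.float64(-0.082), np.float64(0.006), np.float64(-0.153), 0] phi 0.23
[np.float64(-0.065), np.float64(-0.003), np.float64(-0.094), np.float64(0.007), np.float64(-0.173), 0] phi 0.26
```

Request:
step_arm --pt "-0.014 -0.001 -0.017 0.001 -0.033 0 255" --pt "-0.028 -0.001 -0.034 0.003 -0.067 0 255" --pt "-0.04 -0.002 -0.052 0.004 -0.1 0 255" --pt "-0.052 -0.002 -0.071 0.006 -0.133 0 255" --pt "-0.059 -0.002 -0.082 0.006 -0.153 0 255" --pt "-0.065 -0.003 -0.094 0.007 -0.173 0 255" --pt "-0.065 -0.003 -0.094 0.007 -0.173 0 255" --pt "-0.065 -0.003 -0.094 0.007 -0.173 0 255"

```text
time: 7.3
tool_pos: [0.5392, -0.0508, 0.1947]
tool_rot: [0.072, 0.688, 0.718, 0.074]
contact_force: [-3.8, -1.9, -3.1]
gripper_width: 0.186
```

```bash
python3 - <<'E'
from h import *
s,r=st()
print(s["ft_torque"])
z=r.as_matrix()[:,2]; P=s["tool_pos"]-.019*z; print("grasp",P, "elev",np.degrees(np.arctan2(P[2]-.095,.735-P[0])),"rad",np.hypot(P[2]-.095,.735-P[0]))
snap("scene","s3.png",(180,340,130,250))
table(np.arange(1,11)*.03,s["tool_pos"])
E
```

```text
t 7.3 J [-0.2628 -0.2636  1.977   0.064   1.2308 -0.3207] tcp [ 0.5392 -0.0508  0.1947] z [ 0.2053  0.0072 -0.9787] y [0.9778 0.0418 0.2055] F [-3.8146 -1.9147 -3.0608] w 0.186
[-0.4357  0.7405 -0.0935]
grasp [ 0.5353 -0.0509  0.2133] elev 30.653852608407178 rad 0.23209339683581826
[np.float64(-0.006), np.float64(-0.0), np.float64(-0.012), np.float64(0.001), np.float64(-0.02), 0] phi 0.03
[np.float64(-0.011), np.float64(-0.0), np.float64(-0.024), np.float64(0.002), np.float64(-0.04), 0] phi 0.06
[np.float64(-0.016), np.float64(-0.001), np.float64(-0.036), np.float64(0.003), np.float64(-0.06), 0] phi 0.09
[np.float64(-0.021), np.float64(-0.001), np.float64(-0.048), np.float64(0.003), np.float64(-0.08), 0] phi 0.12
[np.float64(-0.025), np.float64(-0.001), np.float64(-0.061), np.float64(0.004), np.float64(-0.1), 0] phi 0.15
[np.float64(-0.029), np.float64(-0.001), np.float64(-0.073), np.float64(0.005), np.float64(-0.12), 0] phi 0.18
[np.float64(-0.033), np.float64(-0.001), np.float64(-0.086), np.float64(0.006), np.float64(-0.14), 0] phi 0.21
[np.float64(-0.036), np.float64(-0.002), np.float64(-0.099), np.float64(0.007), np.float64(-0.16), 0] phi 0.24
[np.float64(-0.039), np.float64(-0.002), np.float64(-0.112), np.float64(0.008), np.float64(-0.18), 0] phi 0.27
[np.float64(-0.041), np.float64(-0.002), np.float64(-0.125), np.float64(0.008), np.float64(-0.2), 0] phi 0.3
```

View pics/s3.png

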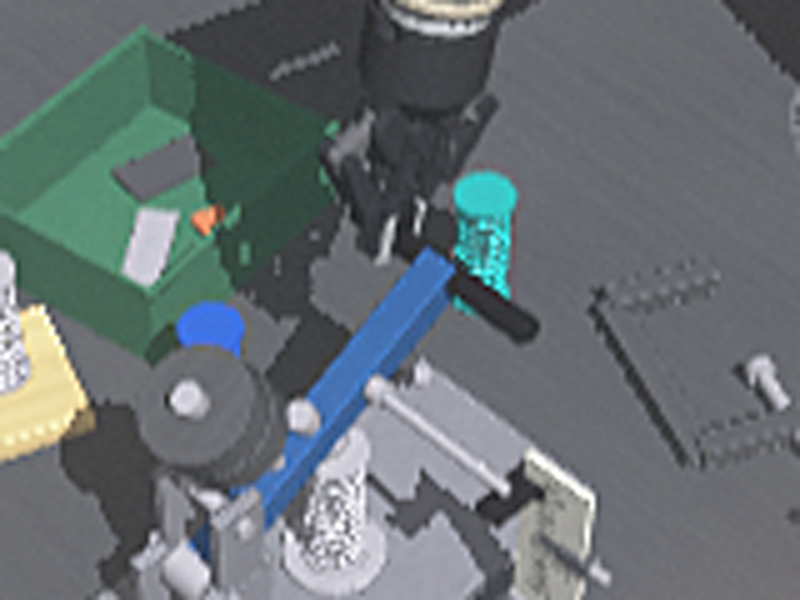

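Request:
step_arm --pt "-0.006 0 -0.012 0.001 -0.02 0 255" --pt "-0.011 0 -0.024 0.002 -0.04 0 255" --pt "-0.016 -0.001 -0.036 0.003 -0.06 0 255" --pt "-0.021 -0.001 -0.048 0.003 -0.08 0 255" --pt "-0.021 -0.001 -0.048 0.003 -0.08 0 255" --pt "-0.021 -0.001 -0.048 0.003 -0.08 0 255" --pt "-0.021 -0.001 -0.048 0.003 -0.08 0 255"

```text
time: 8.05
tool_pos: [0.5293, -0.0512, 0.1719]
tool_rot: [0.114, 0.682, 0.712, 0.117]
contact_force: [-4.6, -3.6, -3.8]
gripper_width: 0.183
```

```bash
cat >> h.py <<'E'
def chk():
    s,r=st()
    z=r.as_matrix()[:,2]; P=s["tool_pos"]-.019*z; e=np.arctan2(P[2]-.095,.735-P[0])
    F=s["contact_force"]; print("grasp",P,"phi",1.082-e,"rad",np.hypot(P[2]-.095,.735-P[0]),"Ftan(down+)",-F[0]*np.sin(e)-F[2]*np.cos(e),"Frad",-F[0]*np.cos(e)+F[2]*np.sin(e),"M",s["ft_torque"])
    return s,r
E
python3 - <<'E'
from h import *
s,r=chk()
E
```

```text
t 8.05 J [-0.2917 -0.3522  2.1003  0.1175  1.0843 -0.3735] tcp [ 0.5293 -0.0512  0.1719] z [ 0.3222  0.0115 -0.9466] y [0.9457 0.0412 0.3224] F [-4.6093 -3.5988 -3.7806] w 0.183
grasp [ 0.5232 -0.0514  0.1898] phi 0.660955584678325 rad 0.23206781102118682 Ftan(down+) 5.334297581130704 Frad 2.661568675723865 M [-0.585   1.1033 -0.1828]
```

Request:
step_arm --pt "-0.005 0 -0.013 0.001 -0.02 0 255" --pt "-0.009 0 -0.025 0.002 -0.04 0 255" --pt "-0.009 0 -0.025 0.002 -0.04 0 255" --pt "-0.009 0 -0.025 0.002 -0.04 0 255"

```text
time: 8.45
tool_pos: [0.5252, -0.0514, 0.1596]
tool_rot: [0.135, 0.679, 0.708, 0.139]
contact_force: [-1.9, -4.6, -3.6]
gripper_width: 0.186
```

```bash
python3 - <<'E'
from h import *
s,r=chk()
f=snap("scene","s4.png",(180,340,150,270))
p=s["tool_pos"]; table(np.arange(1,9)*.03,p)
E
```

```text
t 8.45 J [-0.3076 -0.3925  2.1614  0.1521  1.0087 -0.4079] tcp [ 0.5252 -0.0514  0.1596] z [ 0.38    0.0138 -0.9249] y [0.924  0.04   0.3802] F [-1.872  -4.6154 -3.5895] w 0.186
grasp [ 0.518  -0.0517  0.1772] phi 0.7199547277034453 rad 0.2320637646005819 Ftan(down+) 4.019868803611531 Frad 0.479252631579282 M [-0.7395  0.911  -0.2897]
[np.float64(-0.004), np.float64(-0.0), np.float64(-0.013), np.float64(0.001), np.float64(-0.02), 0] phi 0.03
[np.float64(-0.007), np.float64(-0.0), np.float64(-0.025), np.float64(0.002), np.float64(-0.04), 0] phi 0.06
[np.float64(-0.01), np.float64(-0.0), np.float64(-0.038), np.float64(0.003), np.float64(-0.06), 0] phi 0.09
[np.float64(-0.012), np.float64(-0.001), np.float64(-0.051), np.float64(0.003), np.float64(-0.08), 0] phi 0.12
[np.float64(-0.015), np.float64(-0.001), np.float64(-0.064), np.float64(0.004), np.float64(-0.1), 0] phi 0.15
[np.float64(-0.016), np.float64(-0.001), np.float64(-0.077), np.float64(0.005), np.float64(-0.12), 0] phi 0.18
[np.float64(-0.018), np.float64(-0.001), np.float64(-0.09), np.float64(0.006), np.float64(-0.14), 0] phi 0.21
[np.float64(-0.019), np.float64(-0.001), np.float64(-0.103), np.float64(0.007), np.float64(-0.16), 0] phi 0.24
```

View pics/s4.png

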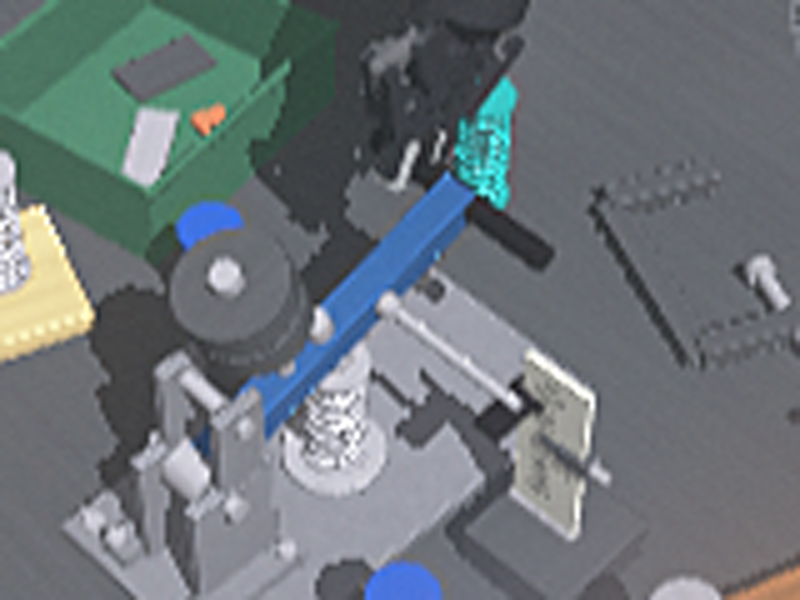

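Request:
step_arm --pt "-0.004 0 -0.013 0.001 -0.02 0 255" --pt "-0.007 0 -0.025 0.002 -0.04 0 255" --pt "-0.007 0 -0.025 0.002 -0.04 0 255" --pt "-0.007 0 -0.025 0.002 -0.04 0 255"

```text
time: 8.9
tool_pos: [0.5219, -0.0515, 0.1474]
tool_rot: [0.155, 0.674, 0.704, 0.161]
contact_force: [-2.0, -5.0, -3.7]
gripper_width: 0.186
```

```bash
python3 - <<'E'
from h import *
s,r=chk()
E
```

```text
t 8.9 J [-0.3239 -0.4277  2.2194  0.1927  0.9337 -0.4487] tcp [ 0.5219 -0.0515  0.1474] z [ 0.4354  0.0162 -0.9001] y [0.8993 0.0389 0.4357] F [-1.9716 -4.9579 -3.6688] w 0.186
grasp [ 0.5136 -0.0519  0.1645] phi 0.7777129026604992 rad 0.23204087582385718 Ftan(down+) 4.09100176942956 Frad 0.7817976901458308 M [-0.7698  0.9359 -0.3533]
```

Request:
step_arm --pt "-0.002 0 -0.008 0.001 -0.013 0 255" --pt "-0.002 0 -0.008 0.001 -0.013 0 255" --pt "-0.002 0 -0.008 0.001 -0.013 0 255"

```text
time: 9.2
tool_pos: [0.521, -0.0516, 0.1436]
tool_rot: [0.162, 0.673, 0.702, 0.168]
contact_force: [-1.8, -6.1, -4.0]
gripper_width: 0.186
```

Request:
step_arm --pt "-0.002 0 -0.008 0.001 -0.013 0 255" --pt "-0.002 0 -0.008 0.001 -0.013 0 255" --pt "-0.002 0 -0.008 0.001 -0.013 0 255"

```text
time: 9.5
tool_pos: [0.5202, -0.0516, 0.1397]
tool_rot: [0.168, 0.671, 0.7, 0.175]
contact_force: [-1.2, -5.6, -3.8]
gripper_width: 0.186
```

```bash
python3 - <<'E'
from h import *
s,r=chk()
E
```

```text
t 9.5 J [-0.3354 -0.4482  2.2556  0.2248  0.8856 -0.4807] tcp [ 0.5202 -0.0516  0.1397] z [ 0.4706  0.0188 -0.8822] y [0.8813 0.0377 0.471 ] F [-1.2062 -5.6252 -3.8443] w 0.186
grasp [ 0.5112 -0.052   0.1565] phi 0.8139673067930167 rad 0.23206941368670284 Ftan(down+) 4.026451991178588 Frad 0.14507507048436974 M [-0.789   0.9112 -0.3378]
```

Request:
step_arm --pt "-0.003 0 -0.015 0.002 -0.024 0 255" --pt "-0.003 0 -0.015 0.002 -0.024 0 255" --pt "-0.003 0 -0.015 0.002 -0.024 0 255"

```text
time: 9.8
tool_pos: [0.5188, -0.0517, 0.1324]
tool_rot: [0.18, 0.668, 0.697, 0.188]
contact_force: [-0.9, -5.4, -2.1]
gripper_width: 0.185
```

```bash
python3 - <<'E'
from h import *
s,r=chk()
f=snap("scene","s5.png",(190,330,150,255))
for n in("drag_mark","scale_index","beam_pointer","beam_handle"):
  print(n,[(round(q["p"],2),q["uv"]) for q in eyes.pinpoint(n,"scene")[:2]])
table(np.arange(1,6)*.03,s["tool_pos"])
E
```

```text
t 9.8 J [-0.3463 -0.4648  2.2884  0.2588  0.8407 -0.5145] tcp [ 0.5188 -0.0517  0.1324] z [ 0.5026  0.0214 -0.8643] y [0.8635 0.0362 0.503 ] F [-0.9274 -5.4264 -2.1246] w 0.185
grasp [ 0.5093 -0.0521  0.1488] phi 0.8481024774785924 rad 0.23205981553796795 Ftan(down+) 2.2817016791142963 Frad 0.40973956456191907 M [-0.8451  0.9394 -0.407 ]
drag_mark [(0.7, [248.0, 232.1]), (0.42, [287.4, 234.4])]
scale_index [(0.6, [288.9, 234.5]), (0.56, [247.1, 239.8])]
beam_pointer [(0.96, [283.8, 235.2])]
beam_handle [(0.85, [263.4, 186.4])]
[np.float64(-0.002), np.float64(-0.0), np.float64(-0.013), np.float64(0.001), np.float64(-0.02), 0] phi 0.03
[np.float64(-0.004), np.float64(-0.0), np.float64(-0.026), np.float64(0.002), np.float64(-0.04), 0] phi 0.06
[np.float64(-0.005), np.float64(-0.0), np.float64(-0.039), np.float64(0.003), np.float64(-0.06), 0] phi 0.09
[np.float64(-0.006), np.float64(-0.0), np.float64(-0.052), np.float64(0.003), np.float64(-0.08), 0] phi 0.12
[np.float64(-0.006), np.float64(-0.0), np.float64(-0.065), np.float64(0.004), np.float64(-0.1), 0] phi 0.15
```

View pics/s5.png

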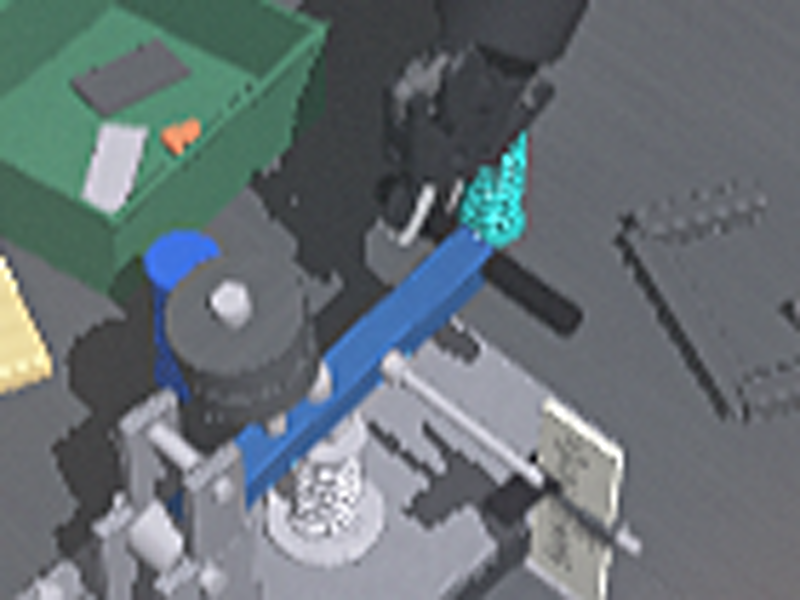

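Request:
step_arm --pt "0 0 0 0 0 0 255"

```text
time: 10.15
tool_pos: [0.5188, -0.0517, 0.1325]
tool_rot: [0.18, 0.668, 0.697, 0.188]
contact_force: [-0.5, -6.1, -2.8]
gripper_width: 0.187
```

Request:
step_arm --pt "0 0 0 0 0 0 255"

```text
time: 10.25
tool_pos: [0.5188, -0.0516, 0.1324]
tool_rot: [0.18, 0.668, 0.697, 0.188]
contact_force: [-1.2, -6.1, -2.9]
gripper_width: 0.187
```

Request:
step_arm --pt "0 0 0 0 0 0 255"

```text
time: 10.35
tool_pos: [0.5188, -0.0516, 0.1325]
tool_rot: [0.18, 0.668, 0.697, 0.188]
contact_force: [-2.3, -5.8, -2.3]
gripper_width: 0.184
```

Request:
step_arm --pt "0 0 0 0 0 0 255"

```text
time: 10.45
tool_pos: [0.5188, -0.0516, 0.1324]
tool_rot: [0.18, 0.668, 0.697, 0.188]
contact_force: [-1.6, -6.2, -3.7]
gripper_width: 0.187
```

Request:
step_arm --pt "-0.001 0 -0.006 0 -0.01 0 255" --pt "-0.002 0 -0.012 0.001 -0.018 0 255" --pt "-0.002 0 -0.012 0.001 -0.018 0 255"

```text
time: 10.75
tool_pos: [0.5178, -0.0517, 0.1263]
tool_rot: [0.189, 0.666, 0.694, 0.198]
contact_force: [-0.6, -5.7, -2.5]
gripper_width: 0.181
```

Request:
step_arm --pt "0 0 0 0 0 0 255"

```text
time: 10.85
tool_pos: [0.5179, -0.0517, 0.1265]
tool_rot: [0.189, 0.666, 0.694, 0.198]
contact_force: [-1.4, -6.5, -3.1]
gripper_width: 0.184
```

Request:
step_arm --pt "0 0 0 0 0 0 255"

```text
time: 10.95
tool_pos: [0.5179, -0.0517, 0.1265]
tool_rot: [0.189, 0.666, 0.694, 0.198]
contact_force: [-1.6, -6.4, -2.6]
gripper_width: 0.188
```

Request:
step_arm --pt "0 0 0 0 0 0 255"

```text
time: 11.05
tool_pos: [0.5179, -0.0517, 0.1266]
tool_rot: [0.189, 0.666, 0.694, 0.198]
contact_force: [-1.2, -6.5, -2.0]
gripper_width: 0.185
```

Request:
step_arm --pt "0 0 0 0 0 0 205" --pt "0 0 0 0 0 0 195" --pt "0 0 0 0 0 0 186" --pt "0 0 0 0 0 0 177" --pt "0 0 0 0 0 0 168" --pt "0 0 0 0 0 0 159" --pt "0 0 0 0 0 0 150" --pt "0 0 0 0 0 0 141" --pt "0 0 0 0 0 0 132" --pt "0 0 0 0 0 0 123"

```text
time: 12.05
tool_pos: [0.5169, -0.051, 0.1252]
tool_rot: [0.188, 0.666, 0.694, 0.198]
contact_force: [-0.1, -0.8, 0.0]
gripper_width: 0.514
```

```bash
python3 - <<'E'
from h import *
s,r=chk()
f=wristcam(snap("wrist","w6.png"),s,r)
print(s["ft_torque"])
E
```

```text
t 12.05 J [-0.3539 -0.4761  2.3151  0.287   0.8062 -0.5424] tcp [ 0.5169 -0.051   0.1252] z [ 0.5249  0.0238 -0.8509] y [0.8501 0.0348 0.5254] F [-0.1031 -0.8381  0.007 ] w 0.514
grasp [ 0.507  -0.0515  0.1414] phi 0.8812122577421303 rad 0.23270330506955855 Ftan(down+) 0.013733495006279378 Frad 0.10246093115708649 M [0.0016 0.1941 0.0506]
[0.0016 0.1941 0.0506]
```

View pics/w6.png

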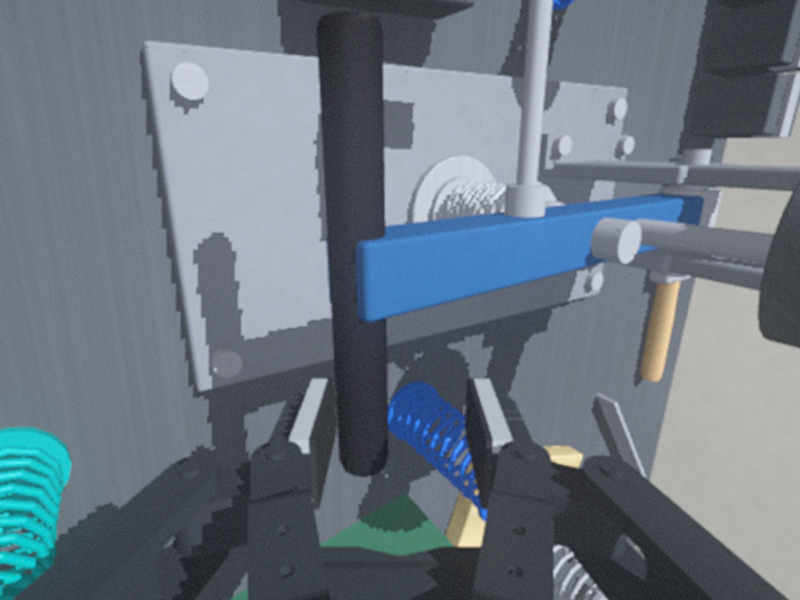

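The fingers are open round the bar and the force is zero. I open fully and let the arm settle.

Request:
step_arm --pt "0 0 0 0 0 0 80" --pt "0 0 0 0 0 0 30" --pt "0 0 0 0 0 0 0" --pt "0 0 0 0 0 0 0" --pt "0 0 0 0 0 0 0" --pt "0 0 0 0 0 0 0" --pt "0 0 0 0 0 0 0" --pt "0 0 0 0 0 0 0" --pt "0 0 0 0 0 0 0"

```text
time: 13.0
tool_pos: [0.5168, -0.051, 0.125]
tool_rot: [0.188, 0.666, 0.694, 0.198]
contact_force: [-0.6, 0.3, 0.5]
gripper_width: 0.999
```

```bash
python3 - <<'E'
from h import *
s,r=chk()
f=wristcam(snap("wrist","w7.png"),s,r)
g=snap("scene","s7.png",(190,330,150,255))
# handle: intersect network pixel w/ plane of beam; solve phi from wrist & scene
piv=np.array([.733,0.0,.095])
def bp(phi,y):
    e=1.082-phi; x=-.230*np.cos(e); return np.array([.735+x*.999-y*.042,.000+x*.042+y*.999,.095+.230*np.sin(e)])
for c,F in(("wrist",f),("scene",g)):
    for q in eyes.pinpoint("beam_handle",c)[:2]:
        d=[np.linalg.norm(proj(F,bp(p,-.044))-q["uv"]) for p in np.arange(.5,1.25,.005)]
        print(c,round(q["p"],2),q["uv"],"phi",.5+.005*np.argmin(d),min(d))
for n in("drag_mark","scale_index","beam_pointer"):
  print(n,[(round(q["p"],2),q["uv"]) for q in eyes.pinpoint(n,"scene")[:2]])
E
```

```text
t 13.0 J [-0.354  -0.476   2.3153  0.2867  0.8064 -0.5424] tcp [ 0.5168 -0.051   0.125 ] z [ 0.5244  0.0239 -0.8512] y [0.8504 0.0349 0.5249] F [-0.6141  0.255   0.4744] w 0.999
grasp [ 0.5068 -0.0515  0.1412] phi 0.8823003293237142 rad 0.2328146414731768 Ftan(down+) -0.34310912868820553 Frad 0.6960138749292314 M [-0.0089  0.2423  0.0162]
wrist 0.86 [230.8, 253.4] phi 1.005 1.2732730972485498
scene 0.7 [263.6, 193.6] phi 1.025 0.3925596856917733
drag_mark [(0.66, [289.1, 239.5]), (0.44, [176.2, 207.0])]
scale_index [(0.73, [291.0, 239.6])]
beam_pointer [(0.67, [179.9, 190.9]), (0.6, [284.7, 235.6])]
```

View pics/w7.png

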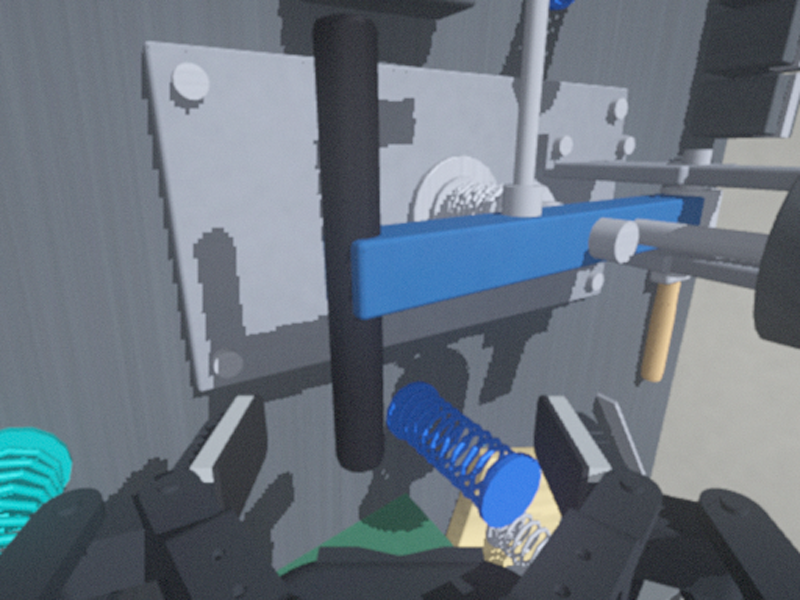

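View pics/s7.png

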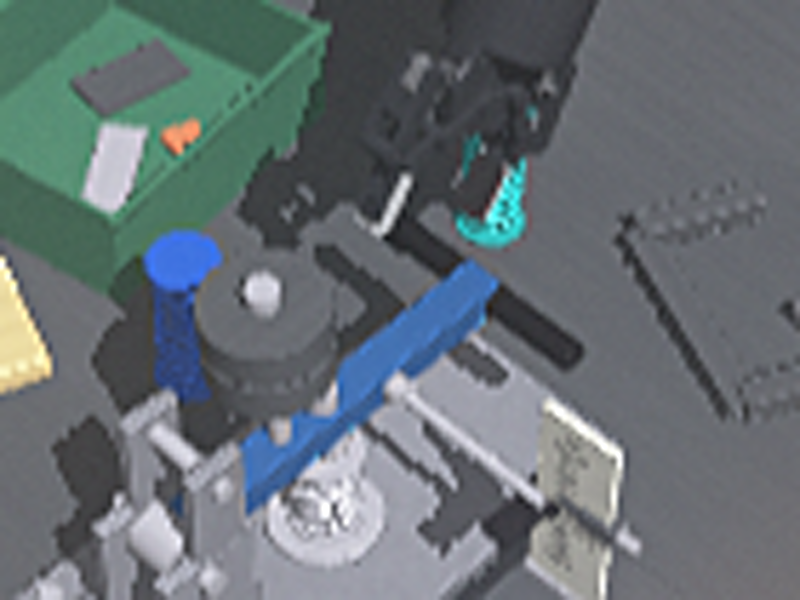

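```bash
python3 - <<'E'
from h import *
f=eyes.grab_frame("top")
print("teal", atz(f,(439*.64,407*.64),.1))
s,r=chk()
E
```

```text
teal [ 0.389  -0.1123  0.1   ]
t 13.4 J [-0.3539 -0.4761  2.3154  0.2867  0.8065 -0.5423] tcp [ 0.5168 -0.051   0.125 ] z [ 0.5243  0.0239 -0.8512] y [0.8505 0.0348 0.5249] F [ 0.6032 -0.0182 -0.7592] w 0.999
grasp [ 0.5068 -0.0514  0.1412] phi 0.882370519476022 rad 0.2328333056529461 Ftan(down+) 0.6245356113368853 Frad -0.7417301501325974 M [ 0.0134  0.2827 -0.0368]
```

Request:
step_arm --pt "0 0.002 -0.02 0 0 0 0" --pt "0 0.004 -0.04 0 0 0 0" --pt "0 0.004 -0.056 0 0 0 0" --pt "0 0.004 -0.056 0 0 0 0" --pt "0 0.004 -0.056 0 0 0 0"

```text
time: 13.9
tool_pos: [0.5164, -0.0489, 0.0962]
tool_rot: [0.188, 0.666, 0.694, 0.197]
contact_force: [0.1, 0.3, -0.3]
gripper_width: 1.001
```

```bash
python3 - <<'E'
from h import *
s,r=chk()
f=wristcam(snap("wrist","w8.png"),s,r)
E
```

```text
t 13.9 J [-0.3488 -0.4289  2.3358  0.3032  0.7416 -0.5632] tcp [ 0.5164 -0.0489  0.0962] z [ 0.5234  0.0243 -0.8518] y [0.8511 0.0346 0.5239] F [ 0.0983  0.2832 -0.281 ] w 1.001
grasp [ 0.5065 -0.0493  0.1124] phi 1.005953734922179 rad 0.22917646086674576 Ftan(down+) 0.27272580997510004 Frad -0.11938745920046989 M [ 0.021   0.2036 -0.0111]
```

View pics/w8.png

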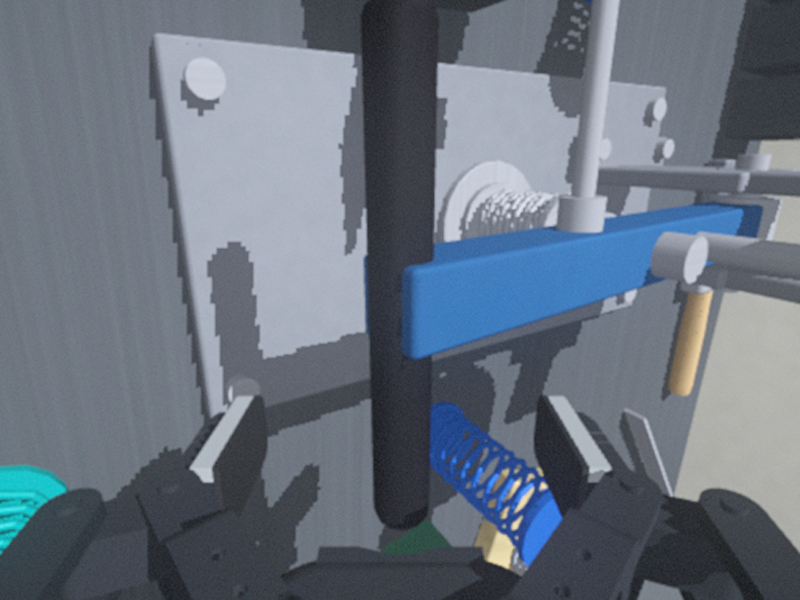

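The bar is centred between the pads at about (400,440). I close on it.

Request:
step_arm --pt "0 0 0 0 0 0 120" --pt "0 0 0 0 0 0 180" --pt "0 0 0 0 0 0 210" --pt "0 0 0 0 0 0 255" --pt "0 0 0 0 0 0 255" --pt "0 0 0 0 0 0 255" --pt "0 0 0 0 0 0 255"

```text
time: 14.65
tool_pos: [0.5162, -0.049, 0.0964]
tool_rot: [0.188, 0.666, 0.695, 0.197]
contact_force: [-4.6, -1.3, 0.2]
gripper_width: 0.189
```

```bash
python3 - <<'E'
from h import *
s,r=chk()
table(-np.arange(1,11)*.05,s["tool_pos"])
print()
table(-np.arange(11,21)*.05,s["tool_pos"]);table([-1.01,-1.02,-1.03],s["tool_pos"])
E
```

```text
t 14.65 J [-0.3491 -0.4299  2.3359  0.3024  0.7425 -0.5633] tcp [ 0.5162 -0.049   0.0964] z [ 0.5231  0.0239 -0.8519] y [0.8512 0.0353 0.5236] F [-4.6371 -1.2912  0.2346] w 0.189
grasp [ 0.5063 -0.0495  0.1126] phi 1.0050492112104155 rad 0.22940109500313036 Ftan(down+) 0.1226081762090227 Frad 4.641369866815409 M [-0.272   0.7764 -0.0021]
[np.float64(0.001), np.float64(0.0), np.float64(0.022), np.float64(-0.001), np.float64(0.033), 0] phi -0.05
[np.float64(0.002), np.float64(0.0), np.float64(0.044), np.float64(-0.003), np.float64(0.067), 0] phi -0.1
[np.float64(0.005), np.float64(0.0), np.float64(0.065), np.float64(-0.004), np.float64(0.1), 0] phi -0.15
[np.float64(0.009), np.float64(0.0), np.float64(0.087), np.float64(-0.006), np.float64(0.133), 0] phi -0.2
[np.float64(0.014), np.float64(0.001), np.float64(0.108), np.float64(-0.007), np.float64(0.167), 0] phi -0.25
[np.float64(0.02), np.float64(0.001), np.float64(0.129), np.float64(-0.008), np.float64(0.2), 0] phi -0.3
[np.float64(0.027), np.float64(0.001), np.float64(0.15), np.float64(-0.01), np.float64(0.233), 0] phi -0.35
[np.floa
[... 1036 characters left out ...]
4(-0.024), np.float64(0.566), 0] phi -0.85
[np.float64(0.168), np.float64(0.007), np.float64(0.342), np.float64(-0.025), np.float64(0.599), 0] phi -0.9
[np.float64(0.185), np.float64(0.008), np.float64(0.355), np.float64(-0.027), np.float64(0.633), 0] phi -0.95
[np.float64(0.203), np.float64(0.009), np.float64(0.367), np.float64(-0.028), np.float64(0.666), 0] phi -1.0
[np.float64(0.207), np.float64(0.009), np.float64(0.369), np.float64(-0.028), np.float64(0.673), 0] phi -1.01
[np.float64(0.211), np.float64(0.009), np.float64(0.371), np.float64(-0.029), np.float64(0.679), 0] phi -1.02
[np.float64(0.215), np.float64(0.009), np.float64(0.374), np.float64(-0.029), np.float64(0.686), 0] phi -1.03
```

Request:
step_arm --pt "0.001 0 0.022 -0.001 0.033 0 255" --pt "0.002 0 0.044 -0.003 0.067 0 255" --pt "0.005 0 0.065 -0.004 0.1 0 255" --pt "0.009 0 0.087 -0.006 0.133 0 255" --pt "0.014 0.001 0.108 -0.007 0.167 0 255" --pt "0.02 0.001 0.129 -0.008 0.2 0 255" --pt "0.027 0.001 0.15 -0.01 0.233 0 255" --pt "0.036 0.001 0.17 -0.011 0.266 0 255" --pt "0.045 0.002 0.19 -0.013 0.3 0 255" --pt "0.055 0.002 0.209 -0.014 0.333 0 255"

```text
time: 15.65
tool_pos: [0.5429, -0.0478, 0.2004]
tool_rot: [0.015, 0.692, 0.721, 0.017]
contact_force: [-3.7, -0.2, -0.9]
gripper_width: 0.187
```

Request:
step_arm --pt "0.011 0.001 0.019 -0.001 0.033 0 255" --pt "0.023 0.001 0.038 -0.003 0.067 0 255" --pt "0.036 0.002 0.055 -0.004 0.1 0 255" --pt "0.05 0.002 0.072 -0.006 0.133 0 255" --pt "0.064 0.003 0.088 -0.007 0.167 0 255" --pt "0.08 0.004 0.104 -0.008 0.2 0 255" --pt "0.096 0.004 0.119 -0.01 0.233 0 255" --pt "0.113 0.005 0.133 -0.011 0.266 0 255" --pt "0.113 0.005 0.133 -0.011 0.266 0 255"

```text
time: 16.55
tool_pos: [0.6021, -0.0452, 0.2691]
tool_rot: [-0.121, 0.682, 0.711, -0.124]
contact_force: [-2.5, 1.0, 4.0]
gripper_width: 0.187
```

```bash
python3 - <<'E'
from h import *
s,r=chk()
table(-np.arange(1,7)*.025,s["tool_pos"])
E
```

```text
t 16.55 J [-0.1665  0.2116  1.4041 -0.071   1.8662 -0.2168] tcp [ 0.6021 -0.0452  0.2691] z [-0.3402 -0.0116 -0.9403] y [ 0.9395  0.0393 -0.3404] F [-2.5301  0.9682  3.9606] w 0.187
grasp [ 0.6086 -0.0449  0.287 ] phi 0.09345484241836366 rad 0.2298691893235952 Ftan(down+) -0.06478517676848616 Frad 4.699341967706115 M [0.0574 0.5594 0.0432]
[np.float64(0.009), np.float64(0.0), np.float64(0.007), np.float64(-0.001), np.float64(0.017), 0] phi -0.025
[np.float64(0.018), np.float64(0.001), np.float64(0.013), np.float64(-0.001), np.float64(0.033), 0] phi -0.05
[np.float64(0.027), np.float64(0.001), np.float64(0.019), np.float64(-0.002), np.float64(0.05), 0] phi -0.075
[np.float64(0.036), np.float64(0.002), np.float64(0.025), np.float64(-0.003), np.float64(0.067), 0] phi -0.1
[np.float64(0.045), np.float64(0.002), np.float64(0.03), np.float64(-0.003), np.float64(0.083), 0] phi -0.125
[np.float64(0.055), np.float64(0.002), np.float64(0.036), np.float64(-0.004), np.float64(0.1), 0] phi -0.15
```

Request:
step_arm --pt "0.009 0 0.007 -0.001 0.017 0 255" --pt "0.018 0.001 0.013 -0.001 0.033 0 255" --pt "0.027 0.001 0.019 -0.002 0.05 0 255" --pt "0.03 0.001 0.021 -0.002 0.055 0 255" --pt "0.03 0.001 0.021 -0.002 0.055 0 255" --pt "0.03 0.001 0.021 -0.002 0.055 0 255"

```text
time: 17.15
tool_pos: [0.6159, -0.0446, 0.279]
tool_rot: [-0.148, 0.677, 0.705, -0.152]
contact_force: [-1.2, 3.0, 3.1]
gripper_width: 0.19
```

```bash
python3 - <<'E'
from h import *
s,r=chk()
E
```

```text
t 17.15 J [-0.1568  0.2911  1.3086 -0.0855  1.9621 -0.2138] tcp [ 0.6159 -0.0446  0.279 ] z [-0.4151 -0.0143 -0.9096] y [ 0.9089  0.0381 -0.4154] F [-1.2245  3.0488  3.0535] w 0.19
grasp [ 0.6238 -0.0443  0.2962] phi 0.016183588539279592 rad 0.22993619898557696 Ftan(down+) -0.4055706674777424 Frad 3.2647504807904424 M [ 0.3975  0.3615 -0.1037]
```

Request:
step_arm --pt "0 0 0 0 0 0 190" --pt "0 0 0 0 0 0 170" --pt "0 0 0 0 0 0 100" --pt "0 0 0 0 0 0 0" --pt "0 0 0 0 0 0 0" --pt "0 0 0 0 0 0 0" --pt "0.04 0 0.09 0 0 0 0" --pt "0.08 0 0.18 0 0 0 0" --pt "0.08 0 0.24 0 0 0 0" --pt "0.08 0 0.24 0 0 0 0"

```text
time: 18.15
tool_pos: [0.6571, -0.0451, 0.4051]
tool_rot: [-0.144, 0.678, 0.705, -0.15]
contact_force: [0.1, -0.1, 0.7]
gripper_width: 1.003
```

```bash
python3 - <<'E'
from h import *
s,r=chk()
g=snap("scene","s9.png",(200,320,150,240)); 
f=wristcam(snap("wrist","w9.png"),s,r)
for n in("drag_mark","scale_index","beam_pointer","beam_handle","tester_seat"):
  for c in("scene","wrist"): print(n,c,[(round(q["p"],2),q["uv"]) for q in eyes.pinpoint(n,c)[:2]])
E
```

```text
t 18.15 J [-0.1488  0.3627  1.014  -0.0932  2.1752 -0.2262] tcp [ 0.6571 -0.0451  0.4051] z [-0.4066 -0.0165 -0.9135] y [ 0.9127  0.0368 -0.4069] F [ 0.0756 -0.1344  0.7066] w 1.003
grasp [ 0.6648 -0.0448  0.4224] phi -0.27759464277450396 rad 0.33486544105023774 Ftan(down+) -0.22199687626784764 Frad 0.6750143609733601 M [ 0.0164 -0.2002 -0.0182]
drag_mark scene [(0.54, [285.9, 238.3]), (0.48, [265.9, 228.6])]
drag_mark wrist [(0.63, [293.9, 23.6]), (0.4, [275.4, 196.9])]
scale_index scene [(0.78, [289.4, 241.5])]
scale_index wrist [(0.91, [291.0, 20.6]), (0.75, [353.7, 288.4])]
beam_pointer scene [(0.92, [264.2, 226.0])]
beam_pointer wrist []
beam_handle scene [(0.72, [235.6, 168.8])]
beam_handle wrist [(0.81, [275.2, 197.2]), (0.3, [337.2, 118.7])]
tester_seat scene [(0.88, [246.1, 239.6]), (0.15, [176.8, 209.5])]
tester_seat wrist [(0.98, [337.8, 121.7])]
```

View pics/s9.png

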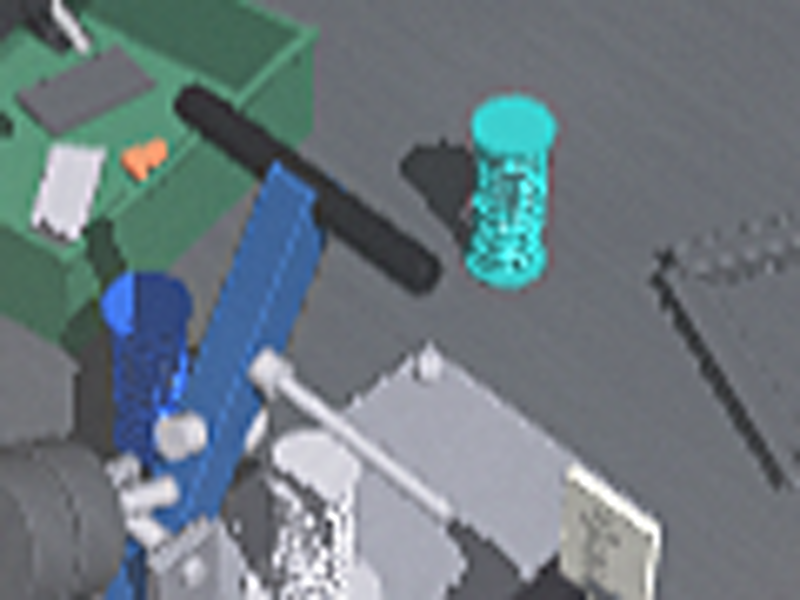

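View pics/w9.png

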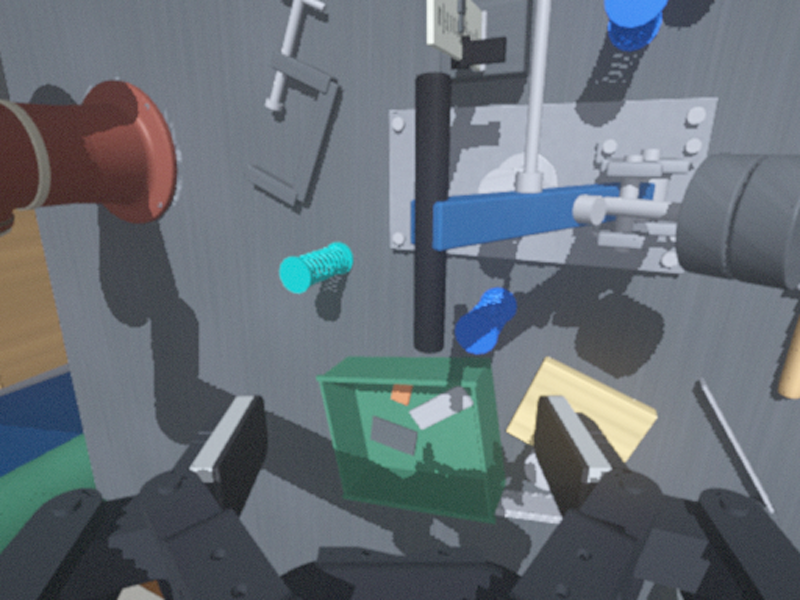

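```bash
python3 - <<'E'
from h import *
g=snap("scene","s10.png",(270,310,215,265))
for z in (.15,.126,.111,.096):
    print(z, "inner edge",proj(g,[.570,.1105,z]),"mid",proj(g,[.569,.1335,z]))
E
```

```text
0.15 inner edge [286.0821 225.5104] mid [291.9789 230.0561]
0.126 inner edge [285.5691 230.6124] mid [291.3783 235.1392]
0.111 inner edge [285.2557 233.7295] mid [291.0115 238.2441]
0.096 inner edge [284.9476 236.7931] mid [290.651  241.2953]
```

View pics/s10.png

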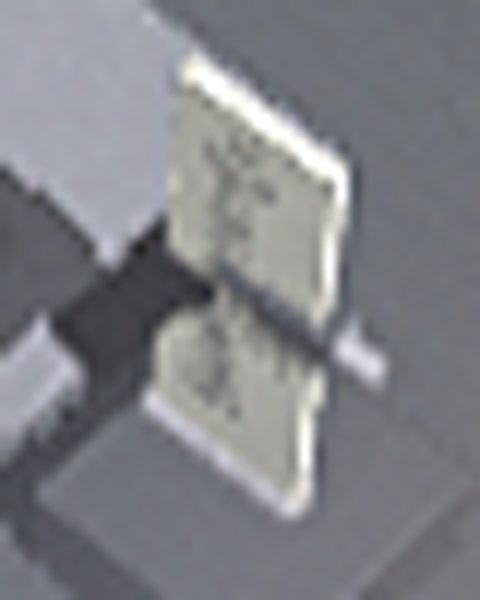

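```bash
cat >> h.py <<'E'
def ori(tilt,yaw):
    # tool z tilted forward 'tilt' (rad) in direction azimuth yaw; jaws horizontal perpendicular
    xh=np.array([np.cos(yaw),np.sin(yaw),0]); yh=np.array([-np.sin(yaw),np.cos(yaw),0]); k=np.array([0,0,1.])
    z=np.sin(tilt)*xh-np.cos(tilt)*k; y=yh; x=np.cross(y,z); return R.from_matrix(np.stack([x,y,z],1))
def mv(s,r,pos,rt):
    d=(np.array(pos)-s["tool_pos"])/.5; v=(rt*r.inv()).as_rotvec()/1.5
    print("move",np.round(d,3),np.round(v,3),"rows>=",np.linalg.norm(d)*.5/.05,np.degrees(np.linalg.norm(v)*1.5)/8.59)
E
python3 - <<'E'
from h import *
s,r=st()
mv(s,r,[.45,.03,.36],ori(0,.042))
mv(s,r,[.45,.03,.28],ori(.61,.042))
f=eyes.grab_frame("wrist"); wristcam(f,s,r)
print("seat",atz(f,(337.8,121.7),.018))
for q in eyes.pinpoint("spring_a","wrist")[:4]: print(q, atz(f,q["uv"],.018))
E
```

```text
t 18.8 J [-0.149   0.3654  1.0235 -0.093   2.1737 -0.2261] tcp [ 0.6557 -0.045   0.3983] z [-0.4162 -0.0149 -0.9091] y [ 0.9084  0.0375 -0.4165] F [ 0.077   0.483  -0.1361] w 1.001
move [-0.411  0.15  -0.077] [ 0.233 -0.216  1.03 ] rows>= 4.445325779779035 10.788388874698041
move [-0.411  0.15  -0.237] [-0.077 -0.545  1.083] rows>= 4.977267676601771 12.151315959823414
seat [ 0.6269 -0.0066  0.018 ]
{'uv': [217.5, 166.1], 'p': 0.95} [ 0.3996 -0.1114  0.018 ]
{'uv': [318.9, 196.5], 'p': 0.78} [ 0.6101 -0.1384  0.018 ]
{'uv': [409.2, 15.1], 'p': 0.63} [0.7043 0.1406 0.018 ]
{'uv': [338.2, 119.5], 'p': 0.58} [ 0.6271 -0.0032  0.018 ]
```

Request:
step_arm --pt "-0.06 0.02 0.04 -0.006 -0.043 0.085 0" --pt "-0.13 0.05 0.04 -0.012 -0.087 0.17 0" --pt "-0.2 0.08 0.03 -0.018 -0.13 0.26 0" --pt "-0.27 0.1 0.02 -0.025 -0.174 0.346 0" --pt "-0.34 0.13 0 -0.031 -0.218 0.433 0" --pt "-0.4 0.15 0 -0.037 -0.26 0.52 0" --pt "-0.411 0.15 0 -0.043 -0.305 0.606 0" --pt "-0.411 0.15 0 -0.05 -0.35 0.69 0" --pt "-0.411 0.15 0 -0.056 -0.39 0.78 0" --pt "-0.411 0.15 0 -0.062 -0.436 0.866 0"

```text
time: 19.9
tool_pos: [0.4499, 0.0307, 0.3993]
tool_rot: [0.222, 0.135, 0.965, -0.029]
contact_force: [-0.1, -0.7, 0.0]
gripper_width: 0.994
```

```bash
python3 - <<'E'
from h import *
s,r=st()
mv(s,r,[.45,.03,.30],ori(.61,.042))
E
```

```text
t 19.9 J [-0.0331 -0.7173  1.9837 -0.1037  1.4359 -1.3344] tcp [0.4499 0.0307 0.3993] z [ 0.4201 -0.1166 -0.9   ] y [0.2741 0.9617 0.0034] F [-0.139  -0.6706  0.0489] w 0.994
move [ 0.    -0.001 -0.199] [-0.015 -0.105  0.212] rows>= 1.985846204128085 2.377726318422133
```

Request:
step_arm --pt "0 0 -0.06 -0.005 -0.035 0.07 0" --pt "0 0 -0.12 -0.01 -0.07 0.14 0" --pt "0 0 -0.2 -0.015 -0.105 0.212 0" --pt "0 0 -0.2 -0.015 -0.105 0.212 0" --pt "0 0 -0.2 -0.015 -0.105 0.212 0"

```text
time: 20.4
tool_pos: [0.45, 0.0296, 0.2984]
tool_rot: [0.297, -0.015, 0.955, 0.005]
contact_force: [0.1, 0.4, 2.5]
gripper_width: 1.005
```

```bash
python3 - <<'E'
from h import *
s,r=st()
f=wristcam(snap("wrist","w11.png"),s,r)
im=f["pixels"][:,:,::-1]
for n in("drag_mark","scale_index"): print(n,[(round(q["p"],2),q["uv"]) for q in eyes.pinpoint(n,"wrist")[:2]])
print(proj(f,[.570,.1105,.111]),proj(f,[.569,.1335,.111]),proj(f,[.624,-.0045,.018]))
mv(s,r,[.51,-.009,.075],ori(.61,.042))
E
```

```text
t 20.4 J [-0.1732 -0.9002  2.2742  0.1264  1.1764 -1.788 ] tcp [0.45   0.0296 0.2984] z [ 0.5677  0.0188 -0.8231] y [-0.0314  0.9995  0.0012] F [0.0648 0.4232 2.4807] w 1.005
drag_mark [(0.57, [329.3, 150.7])]
scale_index [(0.61, [328.6, 159.9])]
[319.4989 159.456 ] [338.1913 159.2592] [231.3107 138.427 ]
move [ 0.12  -0.077 -0.447] [-0.001 -0.004  0.007] rows>= 4.689670800542669 0.08162049812749081
```

View pics/w11.png

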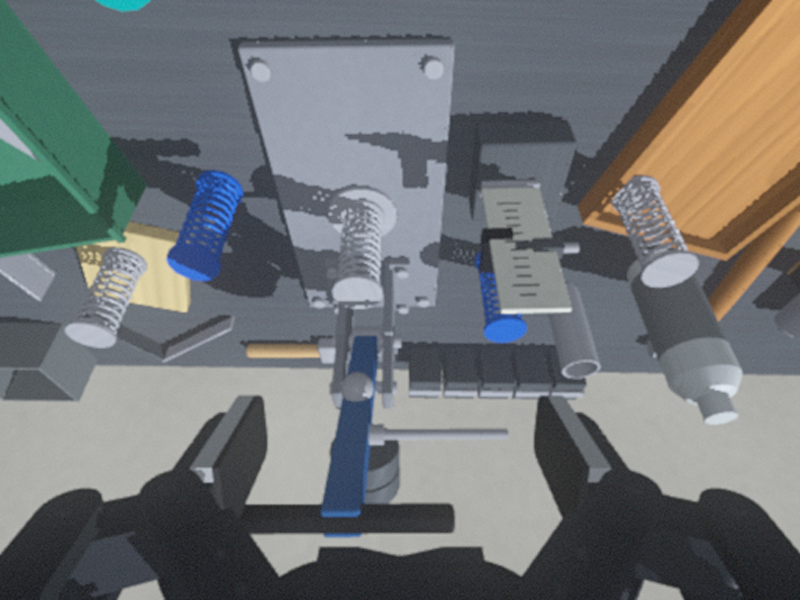

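```bash
python3 - <<'E'
from h import *
snap("wrist","w12.png",(290,390,100,210))
E
```

```text
(no output)
```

View pics/w12.png

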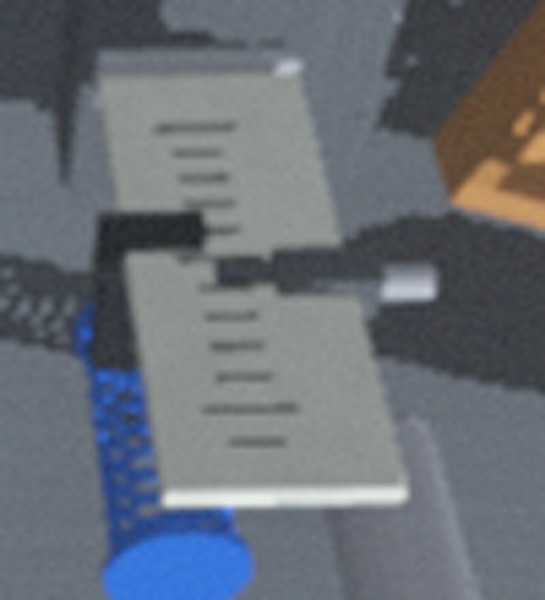

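The scale's foot is at the top of this upside-down crop. The drag slide (row 230) is nearer the foot than the index (row 270), so it stands about 14 mm below the index. The spring is soft and goes to the scrap bin. Next I approach it from the robot's side under the raised arm.

Request:
step_arm --pt "0.02 -0.015 -0.09 0 0 0 0" --pt "0.05 -0.03 -0.18 0 0 0 0" --pt "0.08 -0.045 -0.27 0 0 0 0" --pt "0.1 -0.06 -0.35 0 0 0 0" --pt "0.12 -0.077 -0.43 -0.001 -0.004 0.007 0" --pt "0.13 -0.077 -0.463 -0.001 -0.004 0.007 0" --pt "0.13 -0.077 -0.463 -0.001 -0.004 0.007 0"

```text
time: 21.3
tool_pos: [0.516, -0.0083, 0.0661]
tool_rot: [0.299, -0.022, 0.954, 0.007]
contact_force: [0.5, -0.0, -0.4]
gripper_width: 1.004
```

```bash
python3 - <<'E'
from h import *
s,r=st()
f=wristcam(snap("wrist","w13.png"),s,r)
print(proj(f,[.624,-.0045,.018]),proj(f,[.624,-.0045,.118]))
print([(round(q["p"],2),q["uv"],atz(f,q["uv"],.018)) for q in eyes.pinpoint("spring_a","wrist")[:4]])
mv(s,r,[.635,-.004,.0665],ori(.61,.042))
E
```

```text
t 21.3 J [-0.2531 -0.4115  2.3968  0.306   0.5914 -2.0748] tcp [ 0.516  -0.0083  0.0661] z [ 0.5703  0.026  -0.821 ] y [-0.0455  0.999   0.    ] F [ 0.4628 -0.0222 -0.3538] w 1.004
[256.6102 258.9704] [256.8924 388.1052]
[(0.96, [100.2, 227.3], array([ 0.5721, -0.1267,  0.018 ])), (0.93, [258.9, 260.0], array([ 0.6261, -0.0023,  0.018 ])), (0.74, [378.0, 275.4], array([0.6583, 0.1217, 0.018 ])), (0.69, [13.0, 281.0], array([ 0.6903, -0.2611,  0.018 ]))]
move [0.238 0.009 0.001] [ 0.    -0.002 -0.002] rows>= 2.38124317146976 0.028238329263081417
```

View pics/w13.png

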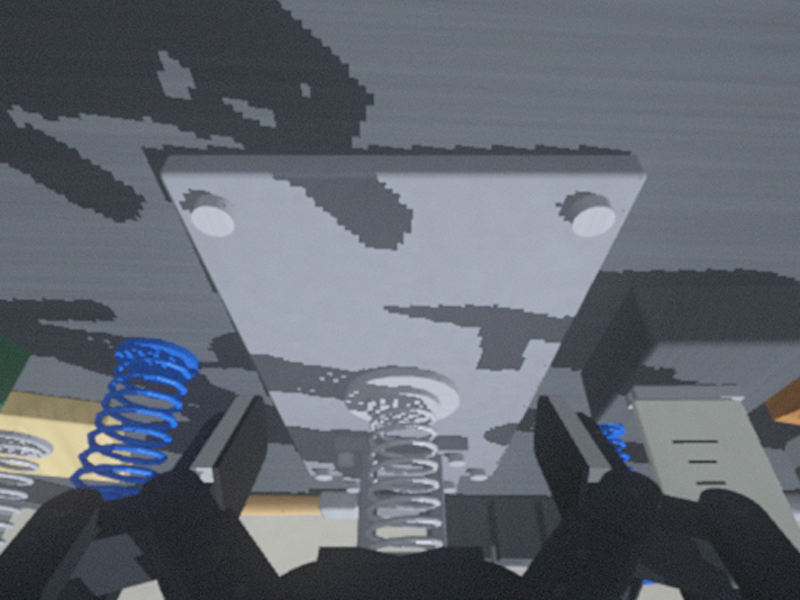

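Request:
step_arm --pt "0.07 0.003 0 0 0 0 0" --pt "0.14 0.006 0 0 0 0 0" --pt "0.2 0.008 0 0 0 0 0" --pt "0.236 0.009 0.001 0 0 0 0" --pt "0.236 0.009 0.001 0 0 0 0" --pt "0.236 0.009 0.001 0 0 0 0"

```text
time: 22.0
tool_pos: [0.6347, -0.0038, 0.0702]
tool_rot: [0.302, -0.022, 0.953, 0.006]
contact_force: [-0.2, -0.7, 0.3]
gripper_width: 1.005
```

```bash
python3 - <<'E'
from h import *
s,r=st()
snap("scene","s14.png",(190,330,140,245)); snap("wrist","w14.png")
E
```

```text
t 22.0 J [-0.18   -0.0708  2.118   0.2661  0.5068 -1.9915] tcp [ 0.6347 -0.0038  0.0702] z [ 0.576   0.0249 -0.8171] y [-0.046   0.9989 -0.002 ] F [-0.2302 -0.7191  0.2628] w 1.005
```

View pics/s14.png

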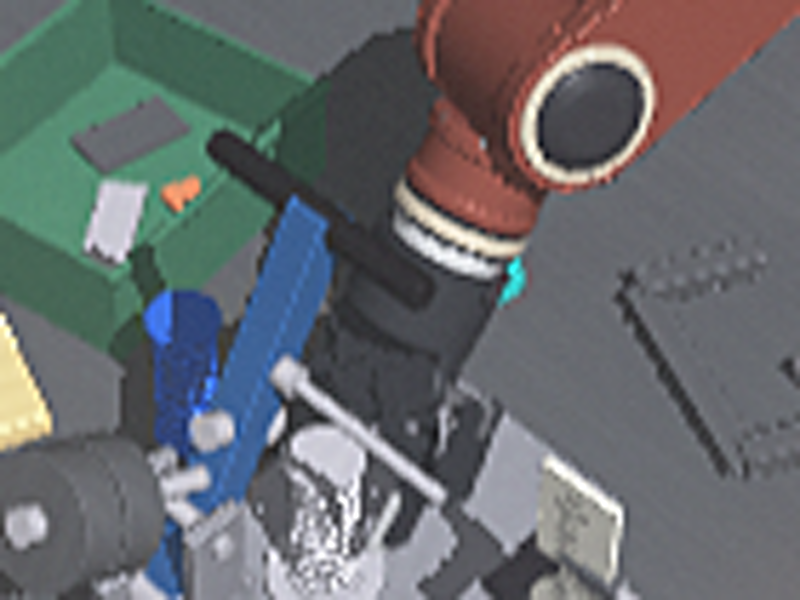

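View pics/w14.png

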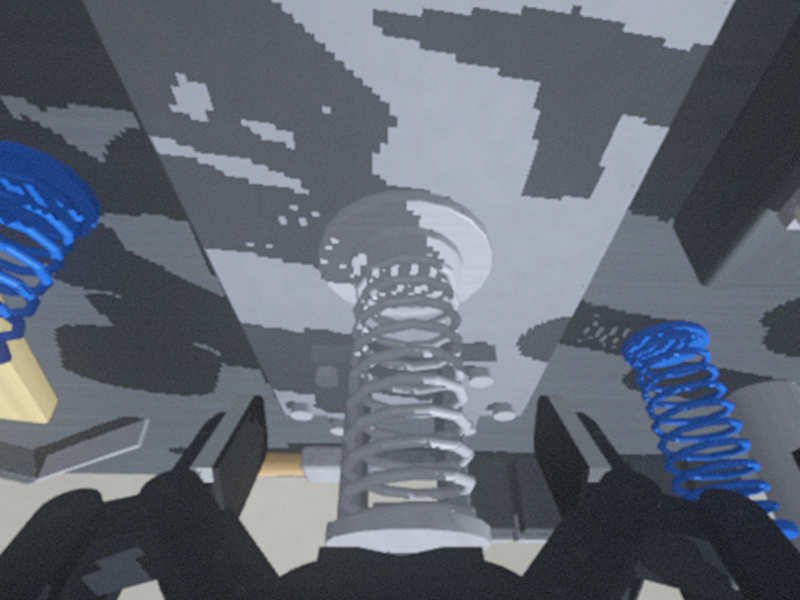

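Request:
step_arm --pt "0 0 -0.004 0 0 0 120" --pt "0 0 -0.004 0 0 0 255" --pt "0 0 -0.004 0 0 0 255" --pt "0 0 -0.004 0 0 0 255" --pt "0 0 -0.004 0 0 0 255" --pt "0 0 -0.004 0 0 0 255" --pt "0 0 -0.004 0 0 0 255"

```text
time: 22.8
tool_pos: [0.6331, -0.004, 0.0653]
tool_rot: [0.301, -0.022, 0.953, 0.006]
contact_force: [-1.8, 0.0, 1.4]
gripper_width: 0.443
```

Request:
step_arm --pt "0 0 0.02 0 0 0 255" --pt "0 0 0.04 0 0 0 255" --pt "-0.02 0 0.04 0 0 0 255" --pt "-0.08 0 0.04 0 0 0 255" --pt "-0.14 -0.01 0.04 0 0 0 255" --pt "-0.2 -0.01 0.04 0 0 0 255" --pt "-0.22 -0.01 0.06 0 0 0 255" --pt "-0.22 -0.01 0.12 0 0 0 255" --pt "-0.22 -0.01 0.2 0 0 0 255" --pt "-0.22 -0.01 0.26 0 0 0 255"

```text
time: 23.8
tool_pos: [0.5229, -0.009, 0.1978]
tool_rot: [0.302, -0.022, 0.953, 0.006]
contact_force: [0.3, 0.4, -2.1]
gripper_width: 0.441
```

```bash
python3 - <<'E'
from h import *
s,r=st()
g=snap("scene","s15.png"); f=eyes.grab_frame("top")
for n in("bin",): 
  for q in eyes.look_for(n,"top")[:2]: print(q)
snap("wrist","w15.png")
# bin rim corners from top0 800px picks
for uv in [(487,298),(580,279),(606,380),(514,402)]: print(atz(f,np.array(uv)*.64,.075))
E
```

```text
t 23.8 J [-0.2498 -0.5992  2.2828  0.2172  0.8765 -1.9556] tcp [ 0.5229 -0.009   0.1978] z [ 0.5752  0.0242 -0.8177] y [-0.045   0.999  -0.0021] F [ 0.2859  0.4204 -2.0613] w 0.441
{'box': [347.2, 215.9, 75.0, 79.0], 'p': 0.72}
{'box': [234.3, 139.1, 77.3, 67.9], 'p': 0.56}
[ 0.5984 -0.2127  0.075 ]
[ 0.6367 -0.4003  0.075 ]
[ 0.4372 -0.4413  0.075 ]
[ 0.3961 -0.2597  0.075 ]
```

View pics/s15.png

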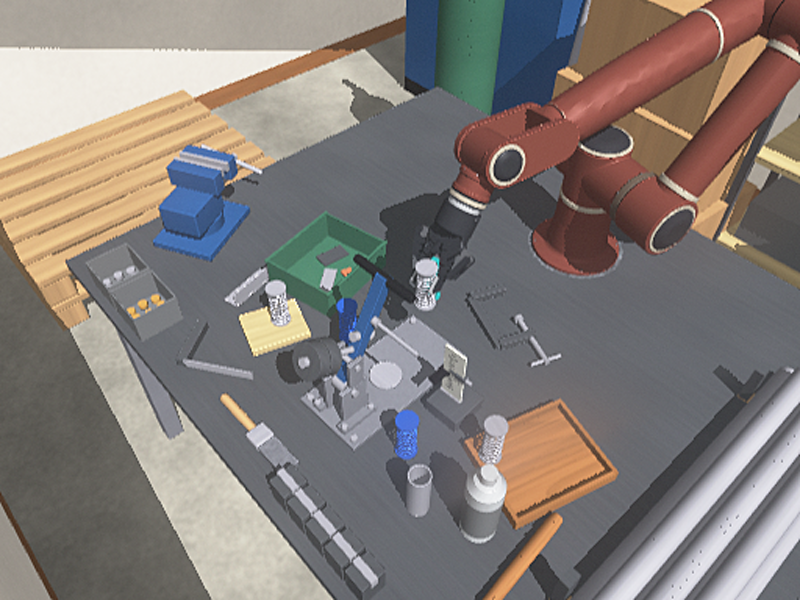

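View pics/w15.png

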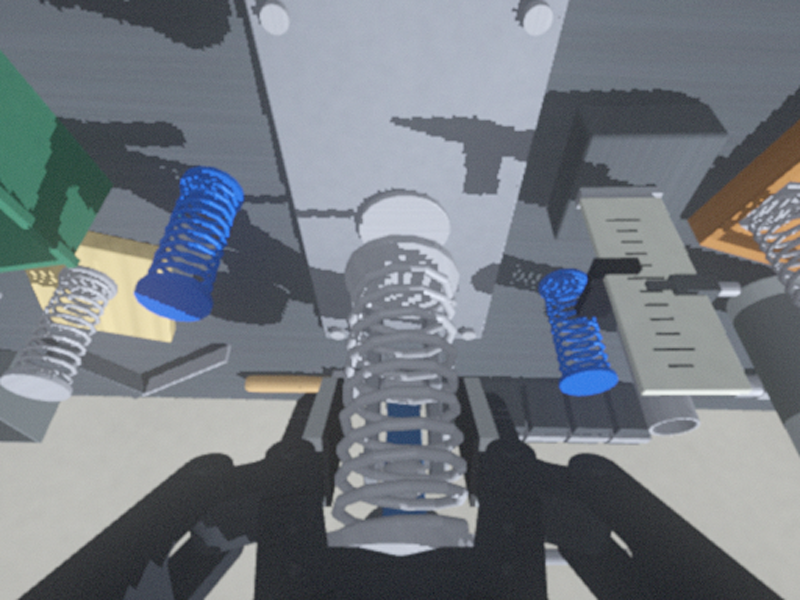

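Request:
step_arm --pt "-0.02 -0.07 0.02 0 0 -0.04 255" --pt "-0.03 -0.15 0.03 0 0 -0.1 255" --pt "-0.03 -0.23 0.03 0 0 -0.16 255" --pt "-0.02 -0.31 0.03 0 0 -0.22 255" --pt "-0.01 -0.39 0.03 0 0 -0.28 255" --pt "0 -0.47 0.02 0 0 -0.34 255" --pt "0 -0.55 0 0 0 -0.4 255" --pt "0.002 -0.63 0 0 0 -0.4 255" --pt "0.002 -0.644 0 0 0 -0.4 255" --pt "0.002 -0.644 0 0 0 -0.4 255"

```text
time: 25.0
tool_pos: [0.5228, -0.3311, 0.1923]
tool_rot: [0.287, 0.262, 0.918, -0.082]
contact_force: [-0.4, -0.2, -1.1]
gripper_width: 0.44
```

```bash
python3 - <<'E'
from h import *
s,r=st()
f=snap("top","t16.png",(230,420,120,290)); snap("scene","s16.png",(130,330,90,240))
z=r.as_matrix()[:,2]; print("grasp",s["tool_pos"]-.019*z)
E
```

```text
t 25.0 J [-0.7293 -0.2885  2.0764  0.1423  0.7598 -1.8166] tcp [ 0.5228 -0.3311  0.1923] z [ 0.4835 -0.3011 -0.8219] y [ 0.5285  0.849  -0.0001] F [-0.3511 -0.2392 -1.0857] w 0.44
grasp [ 0.5137 -0.3254  0.2079]
```

View pics/t16.png

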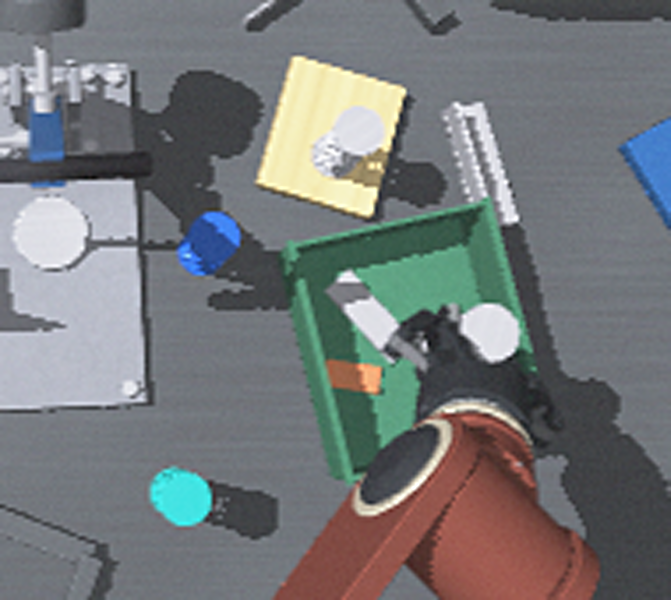

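View pics/s16.png

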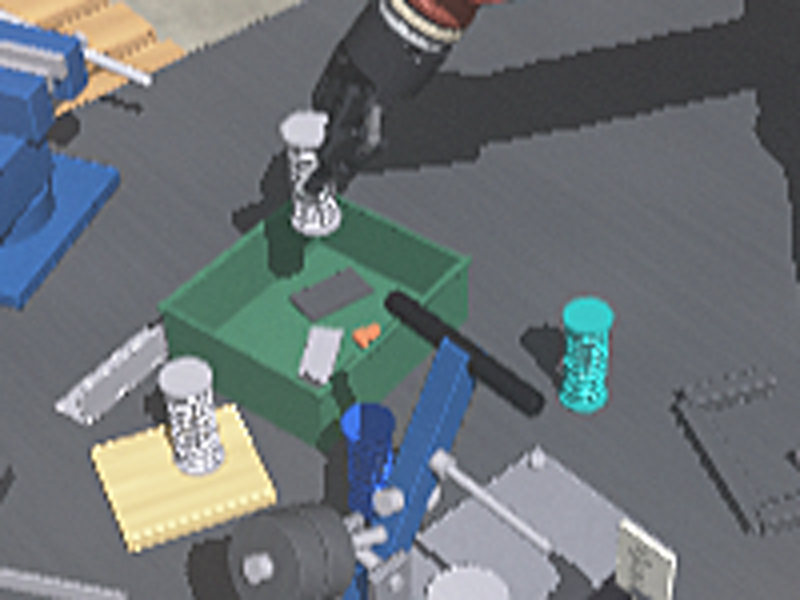

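Request:
step_arm --pt "0 0 -0.06 0 0 0 255" --pt "0 0 -0.12 0 0 0 255" --pt "0 0 -0.18 0 0 0 255" --pt "0 0 -0.22 0 0 0 255" --pt "0 0 -0.235 0 0 0 255" --pt "0 0 -0.245 0 0 0 255" --pt "0 0 -0.245 0 0 0 255"

```text
time: 25.8
tool_pos: [0.5246, -0.3305, 0.0734]
tool_rot: [0.289, 0.261, 0.917, -0.083]
contact_force: [-0.8, -0.6, -2.3]
gripper_width: 0.443
```

```bash
python3 - <<'E'
from h import *
s,r=st()
snap("scene","s17.png",(130,330,90,240)); snap("wrist","w17.png")
E
```

```text
t 25.8 J [-0.7266 -0.1138  2.1504  0.2017  0.5089 -1.89  ] tcp [ 0.5246 -0.3305  0.0734] z [ 0.4878 -0.3029 -0.8187] y [ 0.5261  0.8504 -0.0013] F [-0.7725 -0.5961 -2.323 ] w 0.443
```

View pics/s17.png

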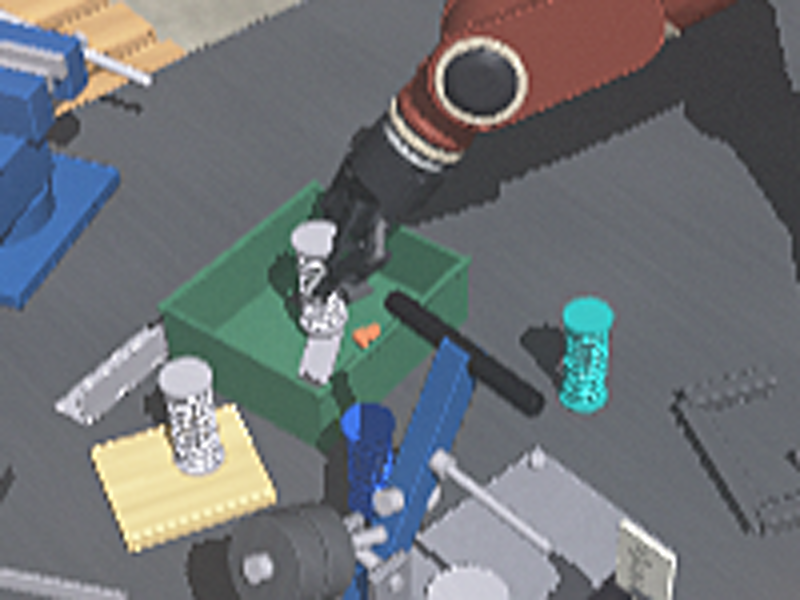

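View pics/w17.png

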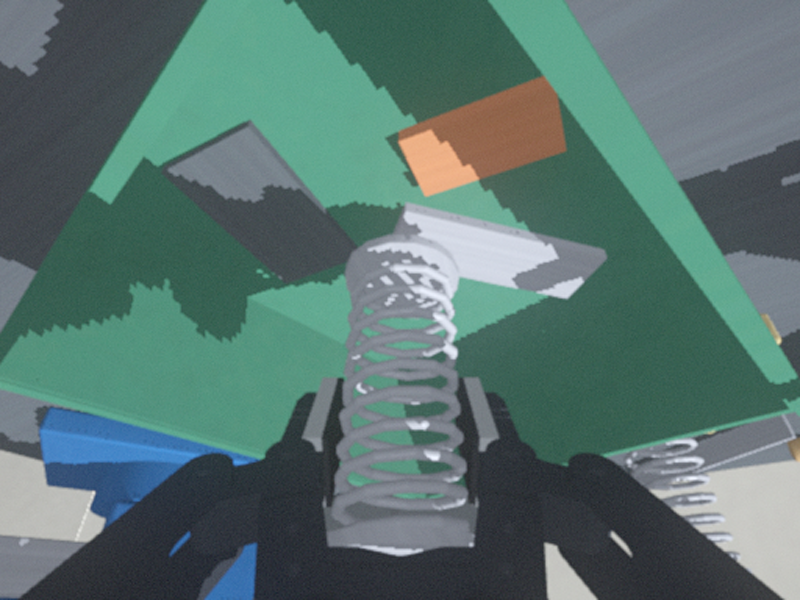

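Request:
step_arm --pt "0.036 -0.024 0 0 0 0 255" --pt "0.04 -0.026 -0.01 0 0 0 255" --pt "0.04 -0.026 -0.025 0 0 0 255" --pt "0.04 -0.026 -0.034 0 0 0 255" --pt "0.04 -0.026 -0.034 0 0 0 255"

```text
time: 26.4
tool_pos: [0.544, -0.3438, 0.0555]
tool_rot: [0.289, 0.261, 0.917, -0.083]
contact_force: [-0.5, -0.1, 2.3]
gripper_width: 0.44
```

```bash
python3 - <<'E'
from h import *
s,r=st()
snap("wrist","w18.png")
E
```

```text
t 26.4 J [-0.7201 -0.0217  2.0996  0.2087  0.4677 -1.8938] tcp [ 0.544  -0.3438  0.0555] z [ 0.4871 -0.3031 -0.8191] y [ 0.527   0.8499 -0.001 ] F [-0.4587 -0.0735  2.3295] w 0.44
```

View pics/w18.png

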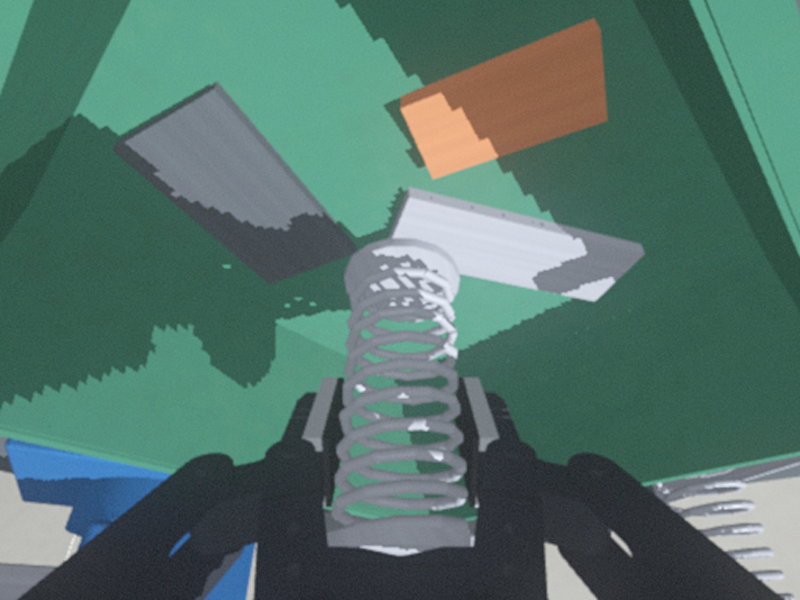

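Request:
step_arm --pt "0 0 0 0 0 0 120" --pt "0 0 0 0 0 0 60" --pt "0 0 0 0 0 0 0" --pt "0 0 0 0 0 0 0" --pt "0 0 0 0 0 0 0" --pt "0 0 0 0 0 0 0"

```text
time: 27.05
tool_pos: [0.5442, -0.344, 0.056]
tool_rot: [0.289, 0.261, 0.917, -0.083]
contact_force: [0.1, -0.3, 0.8]
gripper_width: 1.001
```

```bash
python3 - <<'E'
from h import *
s,r=st()
snap("wrist","w19.png")
E
```

```text
t 27.05 J [-0.7201 -0.0218  2.0987  0.2082  0.4686 -1.8936] tcp [ 0.5442 -0.344   0.056 ] z [ 0.4872 -0.3031 -0.819 ] y [ 0.5268  0.85   -0.0013] F [ 0.0646 -0.3217  0.8121] w 1.001
```

View pics/w19.png

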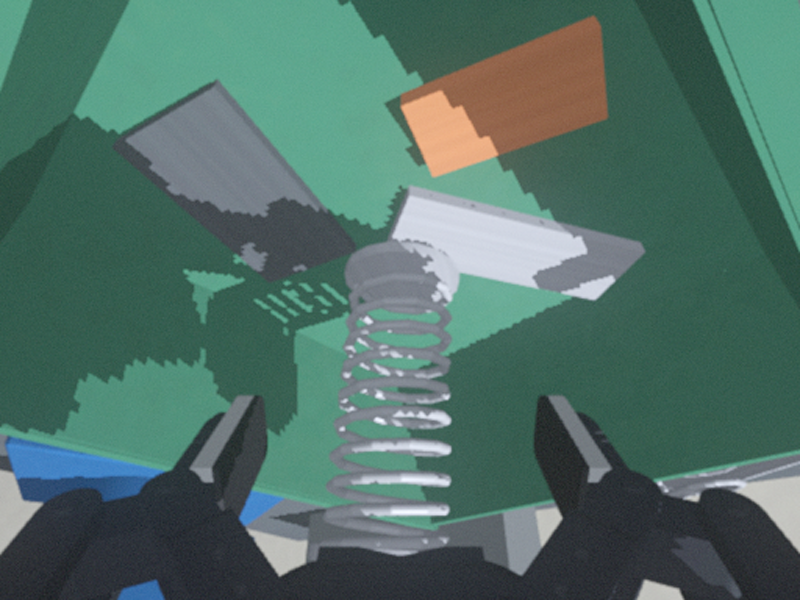

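Request:
step_arm --pt "-0.02 0.012 0.033 0 0 0 0" --pt "-0.04 0.024 0.066 0 0 0 0" --pt "-0.07 0.044 0.12 0 0 0 0" --pt "-0.1 0.06 0.18 0 0 0 0" --pt "-0.14 0.09 0.26 0 0 0 0" --pt "-0.18 0.1 0.34 0 0 0 0" --pt "-0.18 0.1 0.36 0 0 0 0" --pt "-0.18 0.1 0.36 0 0 0 0"

```text
time: 27.9
tool_pos: [0.4549, -0.2949, 0.2398]
tool_rot: [0.292, 0.261, 0.916, -0.084]
contact_force: [-0.5, 0.6, -0.4]
gripper_width: 1.002
```

```bash
python3 - <<'E'
from h import *
s,r=st()
f=wristcam(snap("wrist","w20.png"),s,r); g=snap("scene","s20.png",(130,330,90,240)); t=eyes.grab_frame("top")
for c,F in(("wrist",f),("scene",g),("top",t)):
    print(c,[(round(q["p"],2),np.round(q["uv"]),atz(F,q["uv"],.06)[:2]) for q in eyes.pinpoint("spring_a_mid",c)[:6]])
E
```

```text
t 27.9 J [-0.7783 -0.5716  2.1972  0.1594  0.9163 -1.8528] tcp [ 0.4549 -0.2949  0.2398] z [ 0.4908 -0.307  -0.8154] y [ 0.5271  0.8498 -0.0027] F [-0.4888  0.5688 -0.4407] w 1.002
wrist [(0.83, array([459., 108.]), array([ 0.5986, -0.1465])), (0.73, array([254., 146.]), array([ 0.5347, -0.3486]))]
scene [(0.85, array([272., 179.]), array([ 0.4067, -0.1162])), (0.83, array([200., 164.]), array([ 0.55 , -0.341])), (0.56, array([258., 279.]), array([0.7113, 0.1471])), (0.5, array([222., 205.]), array([ 0.6123, -0.1366]))]
top [(0.76, array([195., 161.]), array([0.6944, 0.1501])), (0.7, array([278., 261.]), array([ 0.3839, -0.1086])), (0.61, array([353., 212.]), array([ 0.5338, -0.3425])), (0.58, array([287., 193.]), array([ 0.5939, -0.1375]))]
```

View pics/w20.png

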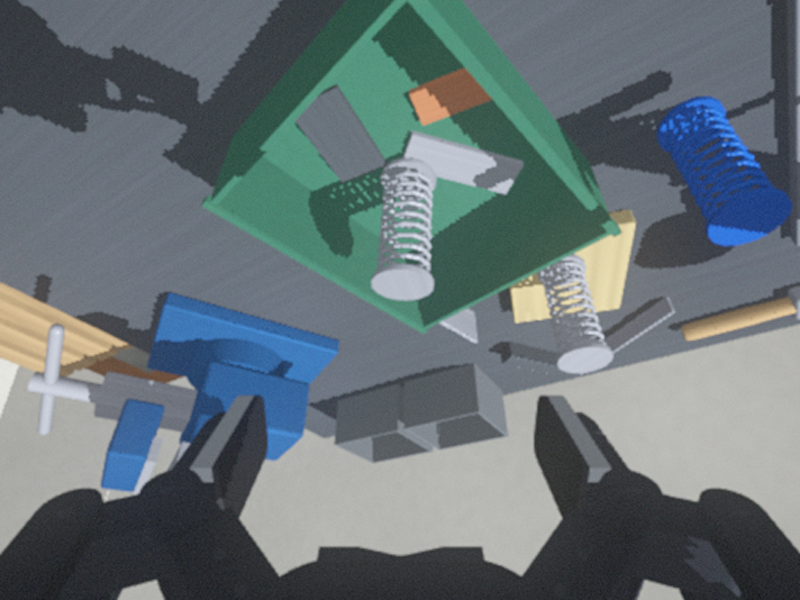

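View pics/s20.png

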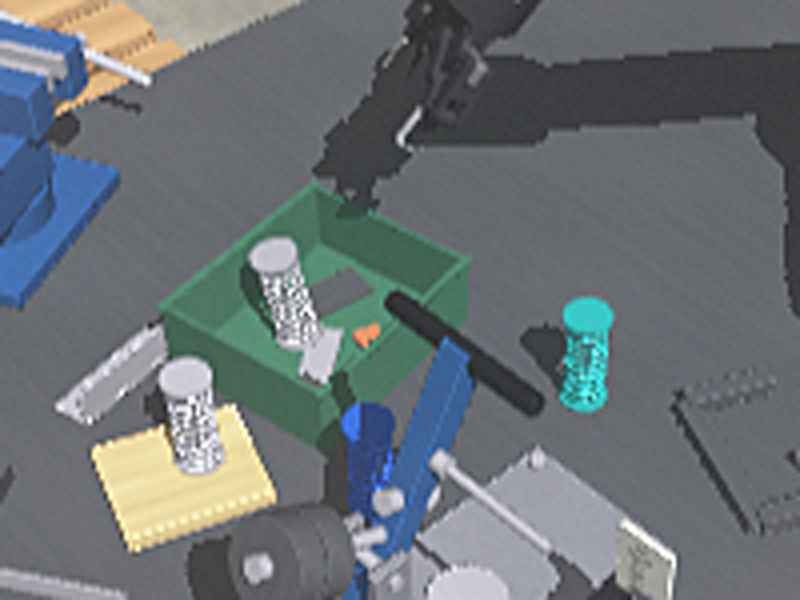

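Request:
step_arm --pt "-0.02 0 0.04 0 0 0 0" --pt "-0.02 0 0.06 0 0 0 0" --pt "-0.02 0 0.06 0 0 0 0" --pt "-0.02 0 0.06 0 0 0 0" --pt "-0.02 0 0.06 0 0 0 0" --pt "-0.02 0 0.06 0 0 0 0" --pt "-0.02 0 0.06 0 0 0 0" --pt "-0.02 0 0.06 0 0 0 0"

```text
time: 29.0
tool_pos: [0.4442, -0.2939, 0.2656]
tool_rot: [0.289, 0.261, 0.917, -0.083]
contact_force: [-0.1, 0.6, -0.7]
gripper_width: 1.0
```

```bash
python3 - <<'E'
from h import *
s,r=st()
a=cv2.imread("pics/s20.png").astype(int)
g=snap("scene","s21.png",(130,330,90,240)); t=snap("top","t21.png")
b=cv2.imread("pics/s21.png").astype(int)
d=np.abs(a-b).sum(2)[230:360,235:345]; print("mean diff spring area",d.mean(), (d>60).mean())
for n in ("beam_handle","scale_index","drag_mark"): print(n,[(round(q["p"],2),q["uv"]) for q in eyes.pinpoint(n,"scene")[:2]])
rays=[ray(g,(200,164)),ray(t,(353,212))]; print(tri(rays))
for c,F in (("scene",g),("top",t)): print(c,[(round(q["p"],2),np.round(q["uv"],1)) for q in eyes.pinpoint("spring_a_mid",c)])
E
```

```text
t 29.0 J [-0.7971 -0.6133  2.1782  0.1647  0.9861 -1.8628] tcp [ 0.4442 -0.2939  0.2656] z [ 0.4869 -0.3027 -0.8193] y [ 0.5267  0.8501 -0.0011] F [-0.0844  0.6417 -0.7065] w 1.0
mean diff spring area 3.508951048951049 0.001048951048951049
beam_handle [(0.95, [235.2, 168.2])]
scale_index [(0.93, [289.8, 240.1]), (0.44, [198.4, 166.6])]
drag_mark [(0.49, [287.0, 240.4])]
(array([ 0.5379, -0.3518,  0.044 ]), [np.float64(0.004720968294244256), np.float64(0.0047209682942442625)])
scene [(0.78, array([273.4, 177.3])), (0.77, array([220.9, 207.6])), (0.7, array([201.8, 167.5])), (0.65, array([258.2, 277.6]))]
top [(0.81, array([352.2, 208.4])), (0.75, array([197.5, 161.1])), (0.7, array([284.1, 194. ])), (0.57, array([280.4, 259.4]))]
```

View pics/s21.png

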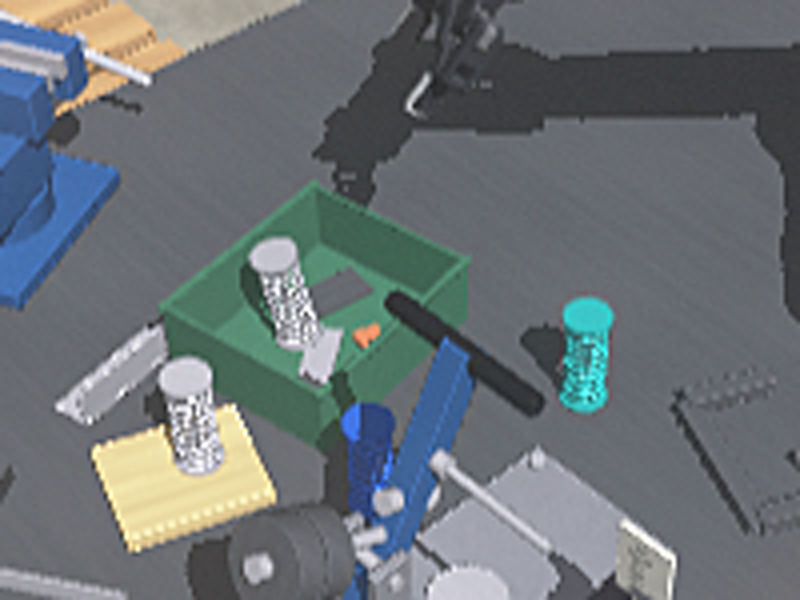

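View pics/t21.png

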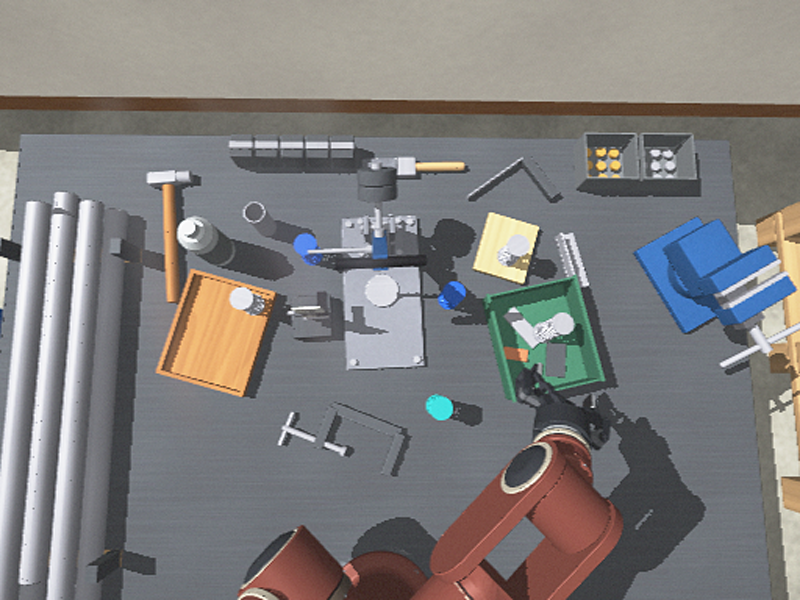

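The spring rests still in the bin, its middle well below the rim and near the centre. The arm is raised, the seat is empty, everything else is where it was, and the robot touches nothing. I hand in.

```bash
python3 -c "
from plant import manip
print(manip.job_done())"
```

```text
the job is handed in; nothing more can be done
None
```

The tested spring came out soft, so I put it in the scrap bin and handed the job in at about 29 s; no verdict came back.

- **Test:** I swung the arm down by its handle and let go by opening the fingers slowly. It settled alone on the spring at about 1.01 rad, and the wrist force was about 0 N. I then raised it back to its rest.
- **Reading:** A close wrist-camera view showed the drag pointer about 14 mm below the index.
- **Last checks:**
  - The weighted arm is back at its rest and the seat is empty.
  - The other spring and the bystanders look unmoved in the pictures.
  - The robot is clear of everything.
- **Spring in the bin:** It stands leaning slightly on an offcut and did not move between two pictures about 1 s apart. Its middle is at about (0.54, -0.35) m and roughly 0.05 m high, under the 0.075 m rim.
- **Disagreements:** In the scene camera the network put the drag pointer and the index almost on the same pixel, so I relied on the wrist close-up and the settled arm angle. While I was lowering the arm the force readings were noisy, and they only suggested a soft spring until I let go.

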